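Number the xylophone bars on the bench press

TASK

Number the xylophone bars on the bench press in order of length, the longest first, because the numbering die steps on by one at each stroke: lay each bar on the bed, slide it under the head along the fence until it is home against the end stop, and push the lever right down so that the die bears on it. Then draw each bar back out and lay it flat on the felt of the tray, so that in the end all the bars lie in the tray side by side, none on top of another, and the lever is back up. Leave the other things on the bench where they are.

Things in the scene. Friction and masses are not known exactly. Their poses are not given: they have to be found in the camera images.
- bar_a: Xylophone bar of plain dark hardwood, 200 mm long (its x axis) x 40 mm wide (y) x 24 mm thick (z), two small dark cord holes on one face; the two ends are alike. Origin at the centre of its underside. Starts lying flat on the bench to the robot's right, roughly pointing away from the robot; it may be absent.
- bar_b: Xylophone bar of plain dark hardwood, 178 mm long (its x axis) x 40 mm wide (y) x 24 mm thick (z), two small dark cord holes on one face; the two ends are alike. Origin at the centre of its underside. Starts lying flat on the bench to the robot's right, roughly pointing away from the robot; it may be absent.
- bar_c: Xylophone bar of plain dark hardwood, 156 mm long (its x axis) x 40 mm wide (y) x 24 mm thick (z), two small dark cord holes on one face; the two ends are alike. Origin at the centre of its underside. Starts lying flat on the bench to the robot's right, roughly pointing away from the robot; it may be absent.
- bar_d: Xylophone bar of plain dark hardwood, 134 mm long (its x axis) x 40 mm wide (y) x 24 mm thick (z), two small dark cord holes on one face; the two ends are alike. Origin at the centre of its underside. Starts lying flat on the bench to the robot's right, roughly pointing away from the robot; it may be absent.
- press: Green bench numbering press, fixed. Origin on the bench under the die's axis, z up; bars are fed along its +x. Bed: top 45 mm above the bench, 76 mm wide about y = 0, x = -290 to +75 mm, solid below; base y = -50 to +105 beyond x = -45. Head over the bed: x = -24 to +24, y = -32 to +53 mm, underside 32 mm above the bed, top 165 mm above the bench; column at y = +45 to +105, 250 mm high.
- slideway (a point): Point on the bed top under the die, axes as the press. Steel fence along the bed at y = +23 mm, 8 mm high, x = -290 to +30 mm; across from it a guide 8 mm high at y = -23 mm, x = -45 to +28 mm, flaring outwards to x = -77 mm. A 40 mm wide bar runs at y = 0 with 3 mm to spare each side and passes 8 mm under the head.
- end_stop (a point): Foot of the face of the end stop on the bed, 30 mm past the die along the press's x; axes as the press. The stop is a dark steel block 40 mm wide, 27 mm high. A bar fully home has its far end against this face.
- die: Steel ram with the numbering die, 22 mm in diameter, coming down through the head at the press's x = y = 0; origin at the centre of its lower face, which at rest is 36 mm above the bed (12 mm above a bar). It is driven by the lever, 28 mm per rad.
- lever (a joint): Hand lever of the press, rad: 0 at rest (up), 0.5 at its limit with nothing under the die; on a bar the die bears at about 0.43. Pivot along the press's x at y = +30 mm, 195 mm above the bench; arm 190 mm to the -y side, rising 0.25 rad at rest, swings down. A spring returns it: about 3 N on the grip to start, 7 N at 0.43; 10 to 15 N holds the die hard on the bar.
- lever_grip (a point): Middle of the lever's black grip, a round bar 22 mm thick and 66 mm long lying along the press's x axis at the lever's end; at rest it is 242 mm above the bench and 154 mm to the -y side of the die, and moves down about 80 mm in a stroke. Press it down from above.
- tray: Low plywood tray lined with grey felt, fixed to the bench on the robot's left, 240 (x) x 280 (y) mm outside, walls 6 mm thick, rim 14 mm above the bench, inner floor 6 mm above the bench. Origin at the centre of its underside, axes along its sides.
- screwdriver: Screwdriver, 170 mm, lying between the bars and the press: a bystander, to be left alone. Origin at its underside's centre.
- hammer: Hammer lying at the right: a bystander, to be left alone. Origin at its underside's centre.
- sanding_block: Cork sanding block 100 x 60 x 30 mm: a bystander, to be left alone. Origin at its underside's centre.
- glue: White glue bottle, 170 mm tall: a bystander, to be left alone. Origin at its underside's centre.
- paint_tin: Round tin, 90 mm across, 100 mm tall: a bystander, to be left alone. Origin at its underside's centre.
- brush_pot: Blue cup, 100 mm tall: a bystander, to be left alone. Origin at its underside's centre.
- tape_measure: Yellow tape measure, 75 x 45 x 65 mm: a bystander, to be left alone. Origin at its underside's centre.
Mind the look-alikes: they are no part of the job. What is shaped like the bar_a but turquoise is not meant.

How it is judged:
By the outcome, as a careful person would: the job done as asked, in the order asked, and still so for the second after the job is handed in, with the robot touching nothing.
Of bar_a, bar_b, bar_c, bar_d only 3 to 4 are there at a start; the rules pass over those that are not, and their reading is None.
At some moment in a run one of bar_a, bar_b, bar_c, bar_d may be knocked a few centimetres aside while the robot is not near it.
Once in a run the grip may slacken for a moment while it holds something.
It also fails if it takes over 210 s, if anything falls off the work surface, if the arm or the gripper's body presses on something with over 40 N, if the wrist force passes 120 N, or if a joint passes its speed limit or range.

ROBOT

A 6-joint arm with a two-finger parallel gripper is mounted at the origin on the work surface. World frame = base frame: x ahead of the robot, y to its left, z up, the work surface at z = 0. Lengths are in m, angles in rad, forces in N, time in s.
With the tool pointing down it reaches from about 0.25 to 0.775 m from the base axis. Payload 4 kg.
Tool frame: the origin (TCP) lies on the centre line of the jaws, within the pads' length; the fingertips stand 14 mm ahead of it and the grasp point (between the pads) lies 5 mm behind it (tcp_to_tips is the z of the fingertips in the tool frame, in m); z points along the fingers, y is the line along which they close (so a half turn about z gives the same grasp; the last joint's range is limited). The gripper opens to 94 mm and grips with 3 to 60 N. Pads are 16 mm wide; open, the fingers measure 119 mm over their backs; the gripper's body (75 mm by 177 mm) begins 78 mm behind the grasp point.
Start: joints at [-1.355, 0.087, 1.371, -0, 1.684, -0.103], TCP at [0.172, -0.522, 0.22] pointing down, gripper open.
Joint ranges: [-3.1, 3.1], [-0.76, 2.03], [0.27, 2.55], [-1.08, 4.22], [0.17, 2.65], [-2.57, 2.57]. Speed limits (rad/s): [2.79, 2.79, 3.14, 3.14, 3.14, 3.14].

INTERFACE

Orientations are given as a 3x3 rotation matrix whose columns are the frame's x, y, z axes.
In Python, from cell import * gives the robot as it stands.
- The arm moves only by the tool play_rows, never from a script. Its argument "steps" is a list of rows, each an object of numbers: "dx", "dy", "dz": the shift along the tool's x, y, z normalised to -1 to 1, where 1 is 40 mm; "wx", "wy", "wz": the turn, a rotation vector about the tool's x, y, z normalised to -1 to 1, where 1 is 6 degrees. A call has 1 to 20 rows; each row shifts and turns the commanded pose from where the row before left it, along the tool's axes as they then stand; what a row does not reach is not made up. A row lasts 1/10 s, in which the tool goes at most 50 mm and 8.59 degrees, less where a joint would pass 70% of its speed; a pose out of reach is approached as far as the arm can. A call with a number of a shift or a turn outside -1 to 1 is refused whole. A call with a gripper value outside its range is refused whole. "grip" is the opening, from -1 (shut) to 1 (fully open), set as the call begins (left out, the last holds). The fingers move at their own pace and stop on an object; the grip force is fixed at half the most. Time passes only in rows, so rows that do not move let the fingers close. It gives the time, the measured TCP pose, the force, the opening and the grip force at its end, in the units of the state.
- get_obs(): the state, without advancing time (a new reading comes with each control period).
- snapshot(name): name is "scene" or "top" or "wrist"; returns the picture (384x512x3 uint8, blue, green, red); there is no depth.
- calibration(name): a dict with "fx", "fy", "cx", "cy" (pixels), "rvec" (rotation vector, rad) and "tvec" (3), from world to camera coordinates, as OpenCV has them. Camera axes: x right, y down, z forward; pixel columns grow to the right and rows downward; lengths in m; the calibration is good to about 2 mm. A picture is of the moment at which its call begins: read the wrist's pose just before it. calibration takes no time and is no camera call; for the wrist camera it gives the pose at the moment of the call.
- sign_off(): hands the job in; it is judged then, once.
The state is a dict: "clock": time; "joint_pos": joint angles; "joint_vel": joint speeds; "effort": joint torques, N m; "ee_pos": TCP position; "orientation": TCP orientation; "ft_force": force on the tool from outside, world axes, zero at the start; "torque": the same for the moment, N m; "finger_gap": opening from 0.0 (shut) to 1.0 (fully open); "finger_force": force on a finger pad.
Only numpy, scipy, OpenCV 4.12 (cv2) and the standard library are available. Lean on these libraries where they do the work, as an engineer would, in place of code of your own. Each camera call takes 0.05 s, during which the arm holds its last target. There are 200 camera calls.

## Working session

There is one attempt and no reset: what is moved stays moved. The work goes in short steps, Python scripts to look and compute and a tool call to move; the robot and the scene stay as the last step left them, time stands still between calls to the robot, and variables do not carry over. Pictures are saved under pics/ and viewed, at most 14 in all, crops included, and the job is handed in when it is done.

Besides the shell and the picture viewer there is one more tool, called as a command line: name --argument value ..., lists and objects as JSON in quotes. play_rows: Moves the arm, as the interface text tells. Its arguments: {"type":"object","properties":{"steps":{"type":"array","items":{"type":"object","properties":{"dx":{"type":"number","minimum":-1,"maximum":1},"dy":{"type":"number","minimum":-1,"maximum":1},"dz":{"type":"number","minimum":-1,"maximum":1},"wx":{"type":"number","minimum":-1,"maximum":1},"wy":{"type":"number","minimum":-1,"maximum":1},"wz":{"type":"number","minimum":-1,"maximum":1}}}},"grip":{"type":"number"}},"required":["steps"]}

```bash
ls; mkdir -p pics; python3 - <<'E'
from cell import *
import cv2
print({k:(v) for k,v in get_obs().items()})
for n in("scene","top"):
    im=snapshot(n); cv2.imwrite(f"pics/{n}0.png",cv2.resize(im,(800,600),interpolation=cv2.INTER_CUBIC)); print(n,calibration(n))
E
```

```text
pics
{'clock': 0.0, 'joint_pos': array([-1.35509994e+00,  8.79560464e-02,  1.37225710e+00,  1.55816801e-05,
        1.68359897e+00, -1.03071148e-01]), 'joint_vel': array([ 4.44644849e-04, -1.59459519e-05, -5.38658757e-04,  1.28601759e-03,
       -2.45874283e-03, -3.61406518e-04]), 'effort': array([-4.39712567e-04, -3.40185535e+01, -3.02422929e+01,  7.17075798e-02,
        3.29377642e-02, -1.70802000e-04]), 'ee_pos': array([ 0.17227133, -0.52177436,  0.21830214]), 'orientation': array([[ 9.49621903e-01,  3.13397560e-01, -4.59904224e-04],
       [ 3.13397803e-01, -9.49619451e-01,  2.17135319e-03],
       [ 2.43762795e-04, -2.20609752e-03, -9.99997537e-01]]), 'ft_force': array([ 0.03637108,  0.08840026, -0.51954894]), 'torque': array([-0.00967308,  0.04373225,  0.03799333]), 'finger_force': 0.0, 'finger_gap': 0.9978320202560542}
scene {'fx': 426.0239312530194, 'fy': 426.0239312530194, 'cx': 256.58939315117925, 'cy': 184.71353289659206, 'rvec': array([ 0.80857433,  2.45026142, -1.18899898]), 'tvec': array([ 0.39126312, -0.01806981,  1.42852212])}
top {'fx': 420.1050050267621, 'fy': 420.1050050267621, 'cx': 254.85190408433553, 'cy': 192.66980765651735, 'rvec': array([ 2.13046091, -2.1475311 ,  0.16208038]), 'tvec': array([-0.00491418,  0.50245387,  1.24345724])}
```

View pics/top0.png

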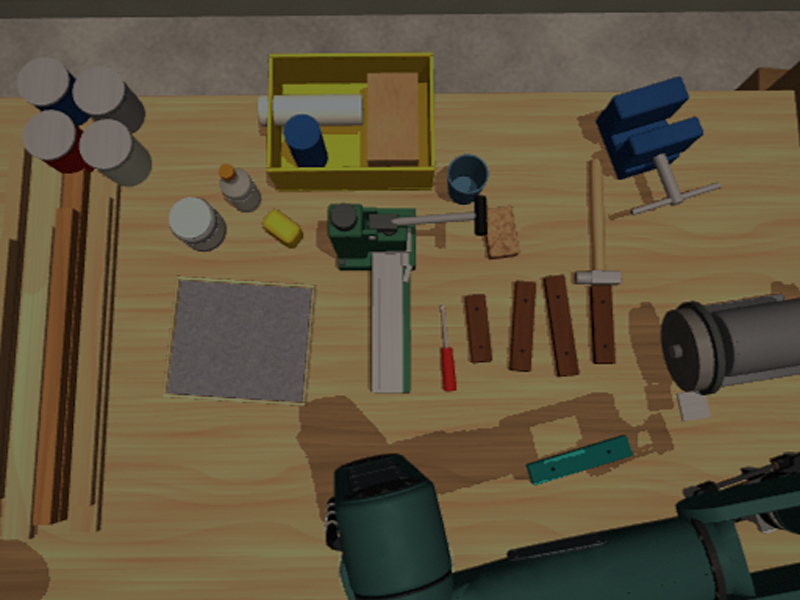

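View pics/scene0.png

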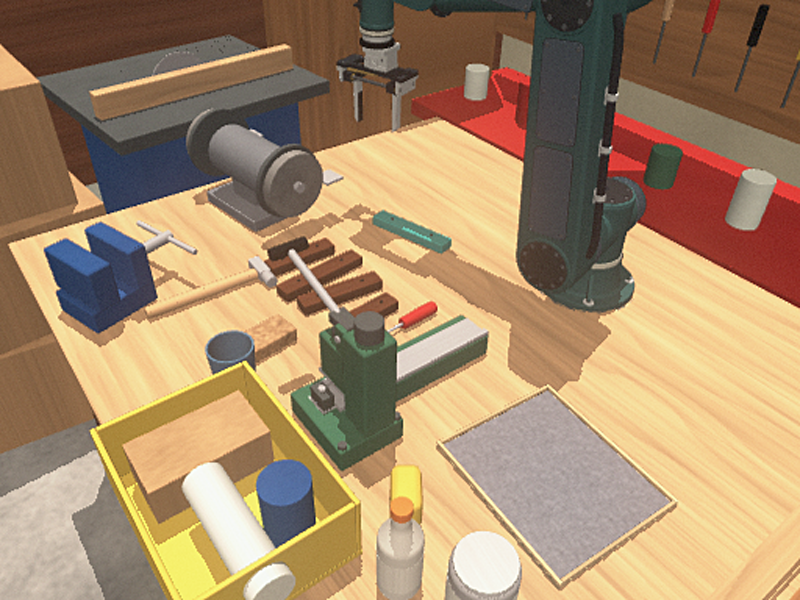

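The top view shows four dark bars at about (478,328), (522,325), (560,325) and (602,320). The press bed runs down from the head at (390,240), the tray is at (240,340), and the hammer head is at (598,278), right at the far end of the rightmost bar. I'll crop in closer on these.

```bash
cat > h.py <<'E'
import numpy as np, cv2
from cell import *
def w(name,uv,z,c=None):
    c=c or calibration(name); R=cv2.Rodrigues(np.array(c["rvec"]))[0]; t=np.array(c["tvec"])
    uv=np.atleast_2d(uv).astype(float)
    d=np.c_[(uv[:,0]-c["cx"])/c["fx"],(uv[:,1]-c["cy"])/c["fy"],np.ones(len(uv))]@R
    o=-R.T@t
    return o+d*((z-o[2])/d[:,2])[:,None]
def px(name,P,c=None):
    c=c or calibration(name)
    K=np.array([[c["fx"],0,c["cx"]],[0,c["fy"],c["cy"]],[0,0,1.]])
    return cv2.projectPoints(np.atleast_2d(P).astype(float),np.array(c["rvec"]),np.array(c["tvec"]),K,None)[0][:,0]
def crop(im,u0,v0,u1,v1,s,fn):
    cv2.imwrite(fn,cv2.resize(im[v0:v1,u0:u1],None,fx=s,fy=s,interpolation=cv2.INTER_CUBIC))
E
python3 - <<'E'
from h import *
im=snapshot("top")
crop(im,285,160,405,250,6,"pics/c1.png"); crop(im,100,120,310,260,3.8,"pics/c2.png")
hsv=cv2.cvtColor(im,cv2.COLOR_BGR2HSV)
sub=im[160:250,285:405].astype(int)
m=((sub[...,2]-sub[...,0]>15)&(sub[...,2]<120)&(sub[...,1]<75)).astype(np.uint8)
n,l,s,c=cv2.connectedComponentsWithStats(m)
for i in range(1,n):
    if s[i,4]<150: continue
    pts=np.argwhere(l==i)[:,::-1]+[285,160]
    W=w("top",pts,0.024)[:,:2].astype(np.float32)
    r=cv2.minAreaRect(W); print(s[i],c[i]+[285,160],np.round(r[0],4),np.round(r[1],4),round(r[2],1))
print("calib mean red",sub[40,30])
E
```

```text
[ 62  16  24  65 959] [358.19082377 208.26381648] [ 0.4555 -0.3247] [0.2006 0.0476] 5.6
[ 40  19  18  59 857] [333.63477246 208.4504084 ] [ 0.4552 -0.2501] [0.0467 0.1791] 84.3
[ 91  22  19  51 774] [384.67958656 206.95736434] [ 0.4579 -0.4082] [0.0556 0.1565] 87.0
[ 11  28  19  45 628] [305.31210191 209.86464968] [ 0.4508 -0.163 ] [0.1355 0.0452] 4.8
calib mean red [ 75 112 128]
```

View pics/c1.png

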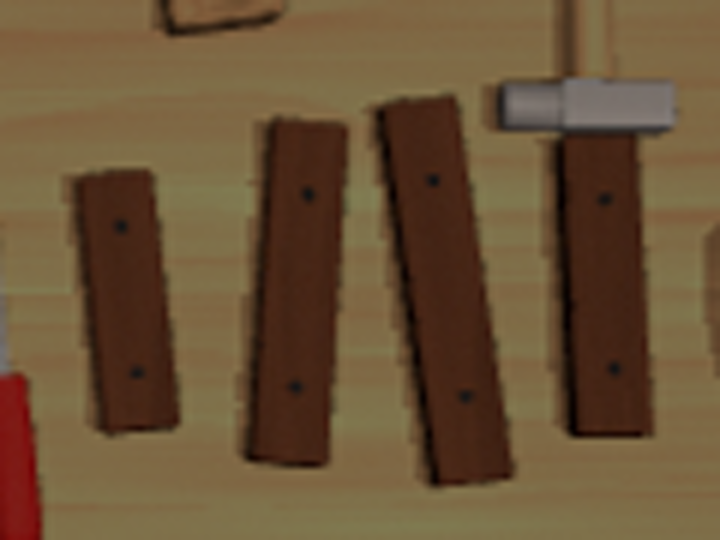

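View pics/c2.png

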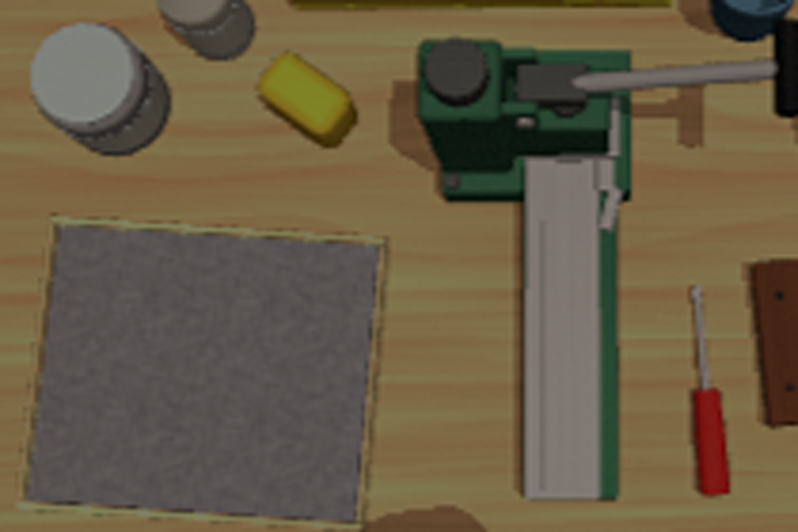

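```bash
python3 - <<'E'
from h import *
C1=lambda p:np.array(p)/6+[285,160]-0.4
C2=lambda p:np.array(p)/3.8+[100,120]-0.37
H=dict(a=[(433,180),(465,396)],b=[(308,194),(295,386)],c=[(605,199),(614,369)],d=[(121,226),(137,373)])
for k,v in H.items():
    P=w("top",C1(v),.024); m=P.mean(0); d=P[0]-P[1]; print(k,np.round(m[:2],4),"yaw",round(np.degrees(np.arctan2(d[1],d[0])),1),"hole dist",round(np.linalg.norm(d),4))
T=w("top",C2([(53,217),(386,240),(360,525),(20,505)]),.014)
print("tray",np.round(T,4),T.mean(0),[np.linalg.norm(T[i]-T[i-1]) for i in range(4)])
for z in(.045,):
    B=w("top",C2([(524,497),(617,497),(600,160),(524,160),(545,490),(543,220)]),z); print("bed",np.round(B,4))
print("hammerhead",w("top",C1([(498,130),(675,130)]),.02))
print("grip",w("top",C2([(788,22),(788,116)]),.242))
print("sd",w("top",C2([(697,290),(712,490)]),.012))
print("teal ends",w("top",np.array([(528,472),(630,446)])*.64,.024))
c=calibration("wrist");print(c)
E
```

```text
a [ 0.4561 -0.3294] yaw 5.8 hole dist 0.1119
b [ 0.4556 -0.254 ] yaw -6.0 hole dist 0.0993
c [ 0.4573 -0.4115] yaw -0.2 hole dist 0.0875
d [ 0.4513 -0.1657] yaw 4.7 hole dist 0.0759
tray [[0.5606 0.4338 0.014 ]
 [0.539  0.1586 0.014 ]
 [0.3074 0.1766 0.014 ]
 [0.3254 0.4499 0.014 ]] [0.43307467 0.3047479  0.014     ] [np.float64(0.23577144685857102), np.float64(0.27606240887968664), np.float64(0.23227012781085785), np.float64(0.2738713264175383)]
bed [[ 0.328   0.0439  0.045 ]
 [ 0.3274 -0.0289  0.045 ]
 [ 0.5976 -0.0179  0.045 ]
 [ 0.5982  0.0436  0.045 ]
 [ 0.3333  0.0275  0.045 ]
 [ 0.5486  0.0284  0.045 ]]
hammerhead [[ 0.53832245 -0.35955076  0.02      ]
 [ 0.53754917 -0.45109674  0.02      ]]
grip [[ 0.64840292 -0.14797203  0.242     ]
 [ 0.58156281 -0.14618086  0.242     ]]
sd [[ 0.49556714 -0.09654289  0.012     ]
 [ 0.33303548 -0.10566729  0.012     ]]
teal ends [[ 0.17429877 -0.25270767  0.024     ]
 [ 0.22113437 -0.44900339  0.024     ]]
{'fx': 340.91261484332966, 'fy': 340.91261484332966, 'cx': 251.52787759622146, 'cy': 192.46175082351624, 'rvec': array([-2.36284913,  1.70956474,  0.23368672]), 'tvec': array([-0.54911567, -0.02783318,  0.39168798])}
```

play_rows --steps '[{"wz":0.76},{"wz":0.76},{"wz":0.76},{"wz":0.76},{"dx":0.47,"dy":-0.95,"dz":-0.05},{"dx":0.47,"dy":-0.95,"dz":-0.05},{"dx":0.47,"dy":-0.95,"dz":-0.05},{"dx":0.47,"dy":-0.95,"dz":-0.05},{"dx":0.47,"dy":-0.95,"dz":-0.05},{"dx":0.47,"dy":-0.95,"dz":-0.05},{"dx":0.47,"dy":-0.95,"dz":-0.05},{"dx":0.47,"dy":-0.95,"dz":-0.05},{"dx":0.47,"dy":-0.95,"dz":-0.05},{"dx":0.47,"dy":-0.95,"dz":-0.05},{"dx":0.47,"dy":-0.95,"dz":-0.05},{"dx":0.47,"dy":-0.95,"dz":-0.05},{"dx":0.47,"dy":-0.95,"dz":-0.05},{"dx":0.47,"dy":-0.95,"dz":-0.05},{},{}]' --grip 0.3

```text
validation failed for argument at $.st...
```

```bash
python3 - <<'E'
from h import *
o=get_obs(); print(o["clock"],o["ee_pos"],o["orientation"],o["finger_gap"])
c=calibration("wrist"); print(c); im=snapshot("wrist"); np.save("wr1.npy",im)
cv2.imwrite("pics/w1.png",cv2.resize(im,(800,600),interpolation=cv2.INTER_CUBIC))
# overlay predicted points
for P in [(.3277,.0435,.045),(.5867,.0285,.053),(.3277,.0285,.053),(.57,-.018,.053)]: print(P,px("wrist",P,c)*800/512)
E
```

```text
0.15 [ 0.17229555 -0.52189504  0.21858065] [[ 9.49612538e-01  3.13426040e-01 -3.80941344e-04]
 [ 3.13426232e-01 -9.49611113e-01  1.65238653e-03]
 [ 1.56154832e-04 -1.68852398e-03 -9.99998562e-01]] 0.9972759950678004
{'fx': 340.91261484332966, 'fy': 340.91261484332966, 'cx': 251.52787759622146, 'cy': 192.46175082351624, 'rvec': array([-2.36284913,  1.70956474,  0.23368672]), 'tvec': array([-0.54911567, -0.02783318,  0.39168798])}
(0.3277, 0.0435, 0.045) [[-599.42858358 -368.39145508]]
(0.5867, 0.0285, 0.053) [[ -708.33493069 -1267.6610371 ]]
(0.3277, 0.0285, 0.053) [[-595.02364136 -371.55915679]]
(0.57, -0.018, 0.053) [[ -559.2386495  -1125.65106156]]
```

View pics/w1.png

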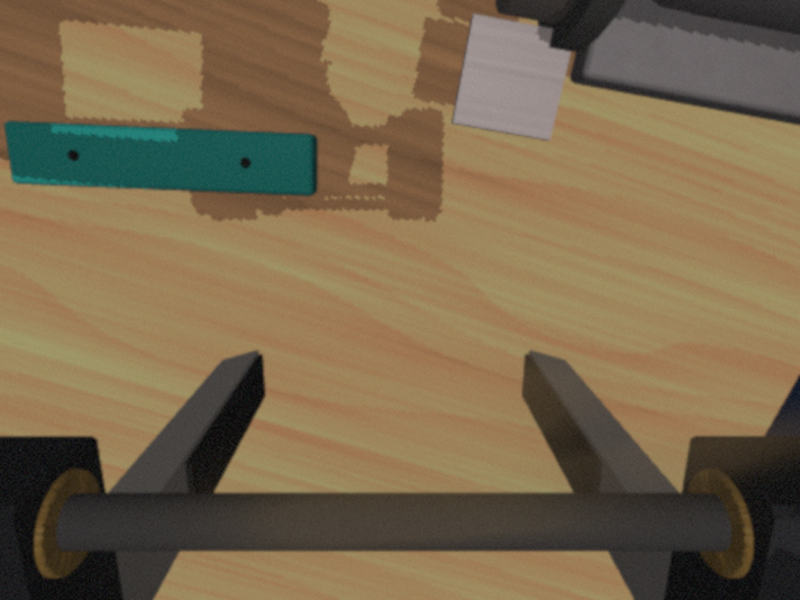

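play_rows --steps '[{"wz":0.76},{"wz":0.76},{"wz":0.76},{"wz":0.76},{"dx":0.4,"dy":-0.95,"dz":-0.05},{"dx":0.4,"dy":-0.95,"dz":-0.05},{"dx":0.4,"dy":-0.95,"dz":-0.05},{"dx":0.4,"dy":-0.95,"dz":-0.05},{"dx":0.4,"dy":-0.95,"dz":-0.05},{"dx":0.4,"dy":-0.95,"dz":-0.05},{"dx":0.4,"dy":-0.95,"dz":-0.05},{"dx":0.4,"dy":-0.95,"dz":-0.05},{"dx":0.4,"dy":-0.95,"dz":-0.05},{"dx":0.4,"dy":-0.95,"dz":-0.05},{"dx":0.4,"dy":-0.95,"dz":-0.05},{"dx":0.4,"dy":-0.95,"dz":-0.05},{"dx":0.4,"dy":-0.95,"dz":-0.05},{"dx":0.4,"dy":-0.95,"dz":-0.05},{"dz":0},{"dz":0}]' --grip 0.3

```text
validation failed for argument at $.st...
```

play_rows --steps '[{"dx":0,"dy":0,"dz":0,"wx":0,"wy":0,"wz":0.76}]' --grip 0.3

```text
clock: 0.3
ee_pos: [0.1723, -0.5221, 0.219]
orientation: [[0.972, 0.235, -0.0], [0.235, -0.972, 0.001], [-0.0, -0.001, -1.0]]
ft_force: [-0.0, -0.4, 0.4]
finger_gap: 0.946
finger_force: 0.0
```

play_rows --steps '[{"dx":0,"dy":0,"dz":0,"wx":0,"wy":0,"wz":0.76},{"dx":0,"dy":0,"dz":0,"wx":0,"wy":0,"wz":0.76},{"dx":0,"dy":0,"dz":0,"wx":0,"wy":0,"wz":0.75},{"dx":0.4,"dy":-0.95,"dz":-0.05,"wx":0,"wy":0,"wz":0},{"dx":0.4,"dy":-0.95,"dz":-0.05,"wx":0,"wy":0,"wz":0},{"dx":0.4,"dy":-0.95,"dz":-0.05,"wx":0,"wy":0,"wz":0},{"dx":0.4,"dy":-0.95,"dz":-0.05,"wx":0,"wy":0,"wz":0},{"dx":0.4,"dy":-0.95,"dz":-0.05,"wx":0,"wy":0,"wz":0},{"dx":0.4,"dy":-0.95,"dz":-0.05,"wx":0,"wy":0,"wz":0},{"dx":0.4,"dy":-0.95,"dz":-0.05,"wx":0,"wy":0,"wz":0},{"dx":0.4,"dy":-0.95,"dz":-0.05,"wx":0,"wy":0,"wz":0},{"dx":0.4,"dy":-0.95,"dz":-0.05,"wx":0,"wy":0,"wz":0},{"dx":0.4,"dy":-0.95,"dz":-0.05,"wx":0,"wy":0,"wz":0},{"dx":0.4,"dy":-0.95,"dz":-0.05,"wx":0,"wy":0,"wz":0},{"dx":0.4,"dy":-0.95,"dz":-0.05,"wx":0,"wy":0,"wz":0},{"dx":0.4,"dy":-0.95,"dz":-0.05,"wx":0,"wy":0,"wz":0},{"dx":0.4,"dy":-0.95,"dz":-0.05,"wx":0,"wy":0,"wz":0},{"dx":0,"dy":0,"dz":0,"wx":0,"wy":0,"wz":0},{"dx":0,"dy":0,"dz":0,"wx":0,"wy":0,"wz":0}]' --grip 0.3

```text
clock: 2.2
ee_pos: [0.3954, 0.0107, 0.2472]
orientation: [[1.0, 0.004, -0.001], [0.004, -1.0, -0.001], [-0.001, 0.001, -1.0]]
ft_force: [0.2, 0.3, 0.4]
finger_gap: 0.652
finger_force: 0.0
```

```bash
python3 - <<'E'
from h import *
o=get_obs(); print(o["clock"],o["ee_pos"],o["orientation"],o["finger_gap"])
c=calibration("wrist"); print(c); im=snapshot("wrist"); np.save("wr1.npy",im)
cv2.imwrite("pics/w2.png",cv2.resize(im,(800,600),interpolation=cv2.INTER_CUBIC))
for P in [(.3277,.0435,.045),(.5867,.0285,.053),(.3277,.0285,.053),(.57,-.018,.053)]: print(P,px("wrist",P,c)*800/512)
E
```

```text
2.2 [0.39543527 0.01065646 0.24719802] [[ 9.99990622e-01  4.24619803e-03 -8.51349903e-04]
 [ 4.24570826e-03 -9.99990821e-01 -5.76265732e-04]
 [-8.53789026e-04  5.72645744e-04 -9.99999472e-01]] 0.6522098254277529
{'fx': 340.91261484332966, 'fy': 340.91261484332966, 'cx': 251.52787759622146, 'cy': 192.46175082351624, 'rvec': array([-2.08034013,  2.07377971,  0.28114273]), 'tvec': array([0.00912804, 0.34531075, 0.52314462])}
(0.3277, 0.0435, 0.045) [[347.77848616 356.7895498 ]]
(0.5867, 0.0285, 0.053) [[363.48702594 -47.06762753]]
(0.3277, 0.0285, 0.053) [[367.64245967 360.92433452]]
(0.57, -0.018, 0.053) [[441.15771445 -15.17959147]]
```

View pics/w2.png

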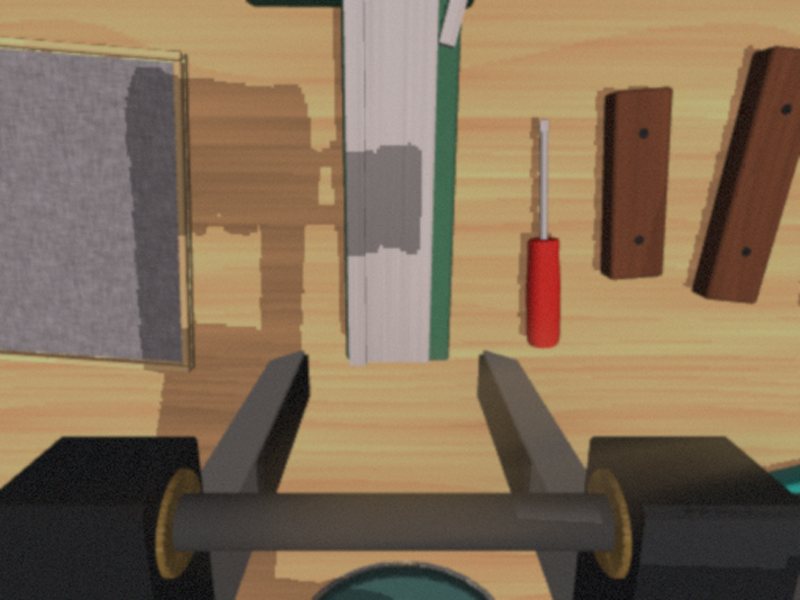

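```bash
python3 - <<'E'
from h import *
im=np.load("wr1.npy"); g=cv2.GaussianBlur(im,(1,5),0).astype(float).mean(2)
o=calibration("wrist")
for name,lo,hi,z,sgn in [("leftedge",210,229,.053,1),("innerfence",229,238,.053,0),("right",280,298,.045,-1)]:
    pts=[]
    for v in range(8,225):
        r=g[v]; d=np.gradient(r)[lo:hi]
        if sgn==0: d2=-r[lo:hi]; k=np.argmax(d2)
        elif sgn>0: k=np.argmax(d)
        else: k=np.argmax(d)  # green->wood bright
        pts.append((lo+k,v))
    P=w("wrist",pts,z,o); x,y=P[:,0],P[:,1]
    ok=np.ones(len(x),bool)
    for _ in range(6):
        p=np.polyfit(x[ok],y[ok],1); e=y-np.polyval(p,x); ok=abs(e)<max(2*np.std(e[ok]),.0007)
    print(name,"yaw",np.degrees(np.arctan(p[0])),"y@.33,.4,.6177",np.polyval(p,[.33,.4,.6177]),ok.sum(),np.std(e[ok]))
print("front",w("wrist",[(366/1.5625,361/1.5625),(349/1.5625,363/1.5625),(448/1.5625,360/1.5625)],.045,o))
# tray right corners/ bars
print("tray",w("wrist",np.array([(187,53),(192,369)])/1.5625,.014,o))
print("d",w("wrist",np.array([(643,133),(639,240)])/1.5625,.024,o),"b",w("wrist",np.array([(786,109),(746,252)])/1.5625,.024,o))
E
```

```text
leftedge yaw -0.4308516360923108 y@.33,.4,.6177 [0.04170282 0.04117642 0.03953933] 217 0.00032648456491215784
innerfence yaw -0.46509694623639 y@.33,.4,.6177 [0.02946425 0.02889601 0.0271288 ] 214 0.0003035201734940656
right yaw -0.41435050948502317 y@.33,.4,.6177 [-0.03086129 -0.03136753 -0.03294191] 200 0.0002996889043488999
front [[ 0.32434877  0.02942218  0.045     ]
 [ 0.32275397  0.04200806  0.045     ]
 [ 0.32519474 -0.03110576  0.045     ]]
tray [[0.53849619 0.15128707 0.014     ]
 [0.30486878 0.17108741 0.014     ]]
d [[ 0.48597568 -0.16430361  0.024     ]
 [ 0.41110291 -0.17080289  0.024     ]] b [[ 0.50183105 -0.26070289  0.024     ]
 [ 0.40227687 -0.2508473   0.024     ]]
```

```bash
cat >> h.py <<'E'
def bars(name="top"):
    c=calibration(name); im=snapshot(name).astype(int)
    m=((im[...,2]-im[...,0]>15)&(im[...,2]<120)&(im[...,1]<75)).astype(np.uint8)
    n,l,s,ce=cv2.connectedComponentsWithStats(m)
    for i in range(1,n):
        if s[i,4]<250: continue
        W=w(name,np.argwhere(l==i)[:,::-1],0.024,c)[:,:2].astype(np.float32)
        r=cv2.minAreaRect(W); L=max(r[1]);B=min(r[1])
        if not(.1<L<.24 and .03<B<.075): continue
        p=cv2.boxPoints(r); e=p[1]-p[0] if np.linalg.norm(p[1]-p[0])>np.linalg.norm(p[2]-p[1]) else p[2]-p[1]
        e=e*np.sign(e[0]); print("bar",np.round(r[0],4)-[0,.0045],"L",round(L,3),"B",round(B,3),"yaw",round(np.degrees(np.arctan2(e[1],e[0])),1))
E
python3 - <<'E'
from h import *
bars()
E
```

```text
bar [ 0.8267 -0.4232] L 0.153 B 0.058 yaw 6.3
bar [ 0.4555 -0.3289] L 0.201 B 0.047 yaw 6.0
bar [ 0.4552 -0.2547] L 0.179 B 0.046 yaw -5.8
bar [ 0.4579 -0.4127] L 0.157 B 0.056 yaw -3.0
bar [ 0.4507 -0.1679] L 0.135 B 0.045 yaw 4.2
bar [ 0.3899 -0.5103] L 0.143 B 0.068 yaw 12.5
```

play_rows --steps '[{"dx":0.1,"dy":0.86,"dz":0.3,"wx":0,"wy":0,"wz":0},{"dx":0.1,"dy":0.86,"dz":0.3,"wx":0,"wy":0,"wz":0},{"dx":0.1,"dy":0.86,"dz":0.3,"wx":0,"wy":0,"wz":0},{"dx":0.1,"dy":0.86,"dz":0.3,"wx":0,"wy":0,"wz":0},{"dx":0.1,"dy":0.86,"dz":0.3,"wx":0,"wy":0,"wz":0},{"dx":0.1,"dy":0.86,"dz":0.3,"wx":0,"wy":0,"wz":0},{"dx":0.1,"dy":0.86,"dz":0.3,"wx":0,"wy":0,"wz":0},{"dx":0.1,"dy":0.86,"dz":0.3,"wx":0,"wy":0,"wz":0},{"dx":0.1,"dy":0.86,"dz":0.3,"wx":0,"wy":0,"wz":0},{"dx":0.1,"dy":0.86,"dz":0.3,"wx":0,"wy":0,"wz":0},{"dx":0,"dy":0,"dz":0,"wx":0,"wy":0,"wz":-0.93},{"dx":0,"dy":0,"dz":0,"wx":0,"wy":0,"wz":0}]' --grip 0.3

```text
clock: 3.5
ee_pos: [0.4341, -0.336, 0.1265]
orientation: [[0.996, 0.094, -0.002], [0.094, -0.996, 0.001], [-0.002, -0.001, -1.0]]
ft_force: [0.1, -0.2, 0.3]
finger_gap: 0.65
finger_force: 0.0
```

```bash
python3 - <<'E'
from h import *
print(get_obs()["ee_pos"]);bars("wrist")
im=snapshot("wrist");cv2.imwrite("pics/w3.png",im)
E
```

```text
[ 0.43408895 -0.336038    0.12645025]
bar [ 0.4673 -0.3328] L 0.171 B 0.038 yaw 6.0
bar [ 0.4544 -0.2614] L 0.175 B 0.042 yaw -5.8
bar [ 0.4509 -0.1769] L 0.132 B 0.049 yaw 4.7
bar [ 0.4737 -0.4131] L 0.119 B 0.042 yaw -0.1
```

View pics/w3.png

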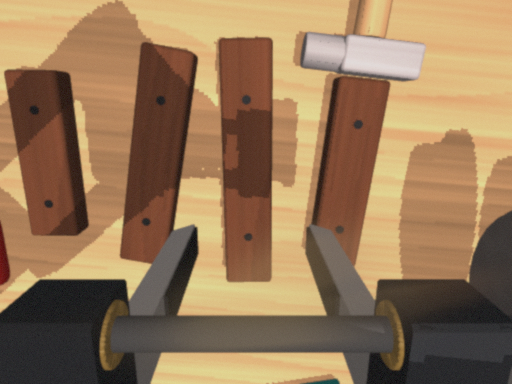

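The wrist view shows bar a upright between the fingers at column 248, against a finger midline of about 252. The hammer head at (360,55) is clear of it. Descending to grasp.

play_rows --steps '[{"dx":0,"dy":0,"dz":0.64,"wx":0,"wy":0,"wz":0},{"dx":0,"dy":0,"dz":0.64,"wx":0,"wy":0,"wz":0},{"dx":0,"dy":0,"dz":0.64,"wx":0,"wy":0,"wz":0},{"dx":0,"dy":0,"dz":0.62,"wx":0,"wy":0,"wz":0},{"dx":0,"dy":0,"dz":0,"wx":0,"wy":0,"wz":0}]' --grip 0.3

```text
clock: 4.1
ee_pos: [0.4337, -0.3315, 0.0227]
orientation: [[0.995, 0.098, -0.005], [0.098, -0.995, 0.005], [-0.005, -0.005, -1.0]]
ft_force: [-0.7, 0.7, -0.9]
finger_gap: 0.648
finger_force: 0.0
```

play_rows --steps '[{"dx":0,"dy":0,"dz":0,"wx":0,"wy":0,"wz":0},{"dx":0,"dy":0,"dz":0,"wx":0,"wy":0,"wz":0},{"dx":0,"dy":0,"dz":0,"wx":0,"wy":0,"wz":0},{"dx":0,"dy":0,"dz":0,"wx":0,"wy":0,"wz":0},{"dx":0,"dy":0,"dz":0,"wx":0,"wy":0,"wz":0}]' --grip -1

```text
clock: 4.6
ee_pos: [0.4371, -0.3344, 0.028]
orientation: [[0.995, 0.099, 0.002], [0.099, -0.995, -0.002], [0.002, 0.002, -1.0]]
ft_force: [-0.9, 1.1, 5.5]
finger_gap: 0.42
finger_force: 30.0
```

play_rows --steps '[{"dx":0,"dy":0,"dz":-0.6,"wx":0,"wy":0,"wz":0},{"dx":0,"dy":0,"dz":-0.9,"wx":0,"wy":0,"wz":0},{"dx":0,"dy":0,"dz":-0.9,"wx":0,"wy":0,"wz":0.51},{"dx":0,"dy":0,"dz":0,"wx":0,"wy":0,"wz":0.51},{"dx":-0.07,"dy":-0.85,"dz":0,"wx":0,"wy":0,"wz":0},{"dx":-0.07,"dy":-0.85,"dz":0,"wx":0,"wy":0,"wz":0},{"dx":-0.07,"dy":-0.85,"dz":0,"wx":0,"wy":0,"wz":0},{"dx":-0.07,"dy":-0.85,"dz":0,"wx":0,"wy":0,"wz":0},{"dx":-0.07,"dy":-0.85,"dz":0,"wx":0,"wy":0,"wz":0},{"dx":-0.07,"dy":-0.85,"dz":0,"wx":0,"wy":0,"wz":0},{"dx":-0.07,"dy":-0.85,"dz":0,"wx":0,"wy":0,"wz":0},{"dx":-0.07,"dy":-0.85,"dz":0,"wx":0,"wy":0,"wz":0},{"dx":-0.07,"dy":-0.85,"dz":0,"wx":0,"wy":0,"wz":0},{"dx":-0.07,"dy":-0.85,"dz":0,"wx":0,"wy":0,"wz":0},{"dx":0,"dy":0,"dz":0,"wx":0,"wy":0,"wz":0},{"dx":0,"dy":0,"dz":0,"wx":0,"wy":0,"wz":0}]'

```text
clock: 6.2
ee_pos: [0.4106, 0.0065, 0.1218]
orientation: [[1.0, -0.006, 0.0], [-0.006, -1.0, -0.001], [0.0, 0.001, -1.0]]
ft_force: [0.3, -1.2, -1.3]
finger_gap: 0.419
finger_force: 30.0
```

```bash
python3 - <<'E'
from h import *
o=get_obs(); print(o["clock"],o["ee_pos"],o["orientation"],o["ft_force"])
im=snapshot("wrist");cv2.imwrite("pics/w4.png",im)
E
```

```text
6.2 [0.41062019 0.00653808 0.12175831] [[ 9.99981761e-01 -6.03873684e-03  1.09712443e-04]
 [-6.03861896e-03 -9.99981222e-01 -1.04470396e-03]
 [ 1.16019075e-04  1.04402239e-03 -9.99999448e-01]] [ 0.33909793 -1.16825666 -1.28925719]
```

View pics/w4.png

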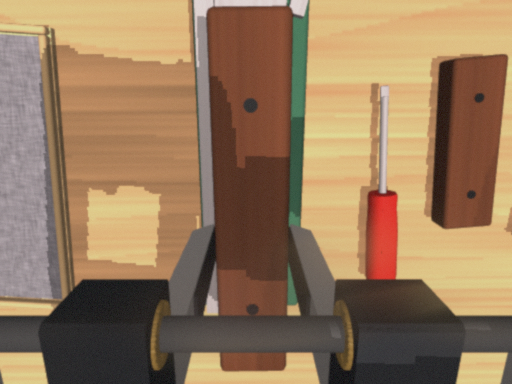

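play_rows --steps '[{"dx":0,"dy":0,"dz":0.45,"wx":0,"wy":0,"wz":0},{"dx":0,"dy":0,"dz":0.45,"wx":0,"wy":0,"wz":0},{"dx":0,"dy":0,"dz":0.2,"wx":0,"wy":0,"wz":0},{"dx":0,"dy":0,"dz":0.1,"wx":0,"wy":0,"wz":0},{"dx":0,"dy":0,"dz":0,"wx":0,"wy":0,"wz":0},{"dx":0,"dy":0,"dz":0,"wx":0,"wy":0,"wz":0}]'

```text
clock: 6.85
ee_pos: [0.4115, 0.0059, 0.0746]
orientation: [[1.0, -0.009, 0.001], [-0.009, -1.0, -0.0], [0.001, 0.0, -1.0]]
ft_force: [0.5, 0.0, -1.5]
finger_gap: 0.418
finger_force: 30.0
```

```bash
python3 - <<'E'
from h import *
o=get_obs(); print(o["clock"],o["ee_pos"],o["ft_force"],o["torque"]); c=calibration("wrist")
im=snapshot("wrist");g=im[20:225,190:330].astype(float)
np.save("wr2.npy",im)
r=cv2.cvtColor(im,cv2.COLOR_BGR2HSV)
# bar edges by red-ness mask
m=((im[...,2].astype(int)-im[...,0]>25)&(im[...,2]<130)).astype(np.uint8)
for v in (30,60,90,120,150):
    row=m[v,180:340]; k=np.flatnonzero(row)+180; k=k[(k>195)&(k<320)]
    if len(k): print(v,k.min(),k.max(),w("wrist",[(k.min(),v),(k.max()+1,v)],.070,c)[:,:2].round(4).tolist())
cv2.imwrite("pics/w5.png",cv2.resize(im[0:240,150:360],None,fx=2.5,fy=2.5,interpolation=cv2.INTER_CUBIC))
E
```

```text
6.85 [0.41147791 0.00589962 0.07461591] [ 0.45433476  0.03295451 -1.49225191] [ 0.04201538  0.00685774 -0.00637026]
30 208 292 [[0.5184, 0.0245], [0.518, -0.0143]]
60 209 291 [[0.5056, 0.0246], [0.5052, -0.0141]]
90 210 291 [[0.4922, 0.0247], [0.4918, -0.0144]]
120 211 290 [[0.4781, 0.0248], [0.4778, -0.0142]]
150 213 314 [[0.4634, 0.0244], [0.463, -0.0265]]
```

View pics/w5.png

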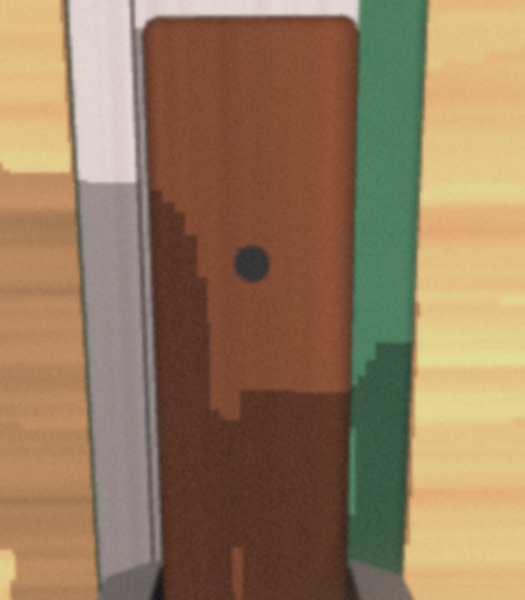

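play_rows --steps '[{"dx":0,"dy":0,"dz":0.06,"wx":0,"wy":0,"wz":0},{"dx":0,"dy":0,"dz":0.06,"wx":0,"wy":0,"wz":0},{"dx":0.3,"dy":0,"dz":0,"wx":0,"wy":0,"wz":0},{"dx":0.3,"dy":0,"dz":0,"wx":0,"wy":0,"wz":0},{"dx":0.3,"dy":0,"dz":0,"wx":0,"wy":0,"wz":0},{"dx":0,"dy":0,"dz":0,"wx":0,"wy":0,"wz":0}]'

```text
clock: 7.5
ee_pos: [0.4489, 0.0057, 0.0728]
orientation: [[1.0, -0.008, 0.004], [-0.008, -1.0, -0.001], [0.004, 0.001, -1.0]]
ft_force: [-4.0, -0.4, 11.8]
finger_gap: 0.427
finger_force: 30.0
```

play_rows --steps '[{"dx":0.3,"dy":0,"dz":0,"wx":0,"wy":0,"wz":0},{"dx":0.3,"dy":0,"dz":0,"wx":0,"wy":0,"wz":0},{"dx":0.3,"dy":0,"dz":0,"wx":0,"wy":0,"wz":0},{"dx":0.3,"dy":0,"dz":0,"wx":0,"wy":0,"wz":0},{"dx":0.3,"dy":0,"dz":0,"wx":0,"wy":0,"wz":0},{"dx":0.2,"dy":0,"dz":0,"wx":0,"wy":0,"wz":0},{"dx":0,"dy":0,"dz":0,"wx":0,"wy":0,"wz":0}]'

```text
clock: 8.2
ee_pos: [0.5166, 0.0054, 0.0703]
orientation: [[1.0, -0.008, 0.002], [-0.008, -1.0, -0.0], [0.002, 0.0, -1.0]]
ft_force: [-0.2, 0.4, 4.8]
finger_gap: 0.422
finger_force: 30.0
```

play_rows --steps '[{"dx":0.12,"dy":0,"dz":0,"wx":0,"wy":0,"wz":0},{"dx":0.12,"dy":0,"dz":0,"wx":0,"wy":0,"wz":0},{"dx":0.05,"dy":0,"dz":0,"wx":0,"wy":0,"wz":0},{"dx":0,"dy":0,"dz":0,"wx":0,"wy":0,"wz":0}]'

```text
clock: 8.6
ee_pos: [0.5269, 0.0053, 0.0703]
orientation: [[1.0, -0.008, 0.0], [-0.008, -1.0, -0.0], [0.0, 0.0, -1.0]]
ft_force: [-3.2, -0.1, 7.7]
finger_gap: 0.419
finger_force: 30.0
```

play_rows --steps '[{"dx":0.08,"dy":0,"dz":0,"wx":0,"wy":0,"wz":0},{"dx":0.08,"dy":0,"dz":0,"wx":0,"wy":0,"wz":0},{"dx":0,"dy":0,"dz":0,"wx":0,"wy":0,"wz":0}]'

```text
clock: 8.9
ee_pos: [0.5316, 0.0053, 0.0703]
orientation: [[1.0, -0.008, -0.004], [-0.008, -1.0, -0.0], [-0.004, 0.0, -1.0]]
ft_force: [-9.0, -0.7, 11.2]
finger_gap: 0.42
finger_force: 30.0
```

play_rows --steps '[{"dx":0.08,"dy":0,"dz":0,"wx":0,"wy":0,"wz":0},{"dx":0.08,"dy":0,"dz":0,"wx":0,"wy":0,"wz":0},{"dx":0,"dy":0,"dz":0,"wx":0,"wy":0,"wz":0}]'

```text
clock: 9.2
ee_pos: [0.5329, 0.0053, 0.07]
orientation: [[1.0, -0.008, -0.016], [-0.008, -1.0, -0.0], [-0.016, 0.0, -1.0]]
ft_force: [-21.0, -0.7, 19.4]
finger_gap: 0.421
finger_force: 30.0
```

play_rows --steps '[{"dx":-0.05,"dy":0,"dz":0,"wx":0,"wy":0,"wz":0},{"dx":-0.05,"dy":0,"dz":0,"wx":0,"wy":0,"wz":0},{"dx":0,"dy":0,"dz":0,"wx":0,"wy":0,"wz":0},{"dx":0,"dy":0,"dz":0,"wx":0,"wy":0,"wz":0}]' --grip 0.3

```text
clock: 9.6
ee_pos: [0.5356, 0.0053, 0.0688]
orientation: [[1.0, -0.008, 0.0], [-0.008, -1.0, -0.0], [0.0, 0.0, -1.0]]
ft_force: [-0.9, -0.2, 0.7]
finger_gap: 0.65
finger_force: 0.0
```

play_rows --steps '[{"dx":0,"dy":0,"dz":-0.8,"wx":0,"wy":0,"wz":0},{"dx":0,"dy":0,"dz":-1,"wx":0,"wy":0,"wz":0},{"dx":0,"dy":0,"dz":-1,"wx":0,"wy":0,"wz":0},{"dx":0,"dy":0,"dz":-1,"wx":0,"wy":0,"wz":0},{"dx":0,"dy":0,"dz":-1,"wx":0,"wy":0,"wz":0},{"dx":0,"dy":0,"dz":-1,"wx":0,"wy":0,"wz":0},{"dx":0,"dy":0,"dz":0,"wx":0,"wy":0,"wz":0}]' --grip -1

```text
clock: 10.3
ee_pos: [0.5378, 0.0051, 0.3085]
orientation: [[1.0, -0.008, 0.014], [-0.008, -1.0, -0.001], [0.014, 0.001, -1.0]]
ft_force: [0.3, 0.6, 0.6]
finger_gap: 0.086
finger_force: 0.0
```

```bash
python3 - <<'E'
from h import *
o=get_obs(); print(o["clock"],o["ee_pos"],o["orientation"][:,2],o["ft_force"]); c=calibration("wrist")
im=snapshot("wrist");cv2.imwrite("pics/w6.png",im)
E
```

```text
10.3 [0.53775942 0.00514363 0.30848395] [ 0.01363432 -0.0013124  -0.99990619] [0.25163926 0.58598693 0.64611107]
```

View pics/w6.png

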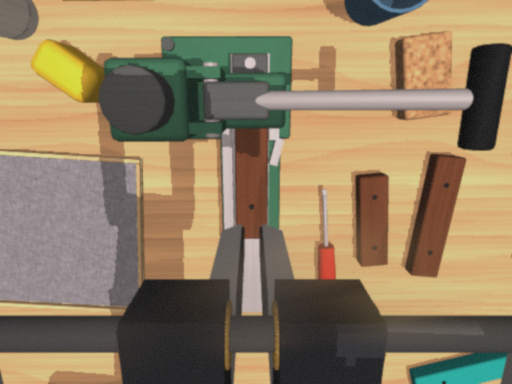

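Bar a sits under the head along the fence, with its rear hole at (251,207). The grip is at (486,97).

```bash
python3 - <<'E'
from h import *
print(get_obs()["ee_pos"],w("wrist",[(486,97),(491,48),(478,148)],.245),"hole",w("wrist",[(251,207),(243,238)],.069))
E
```

```text
[0.53686518 0.00520467 0.30495159] [[ 0.6135661  -0.14524399  0.245     ]
 [ 0.6426388  -0.14343084  0.245     ]
 [ 0.58103555 -0.14542184  0.245     ]] hole [[0.48641649 0.00601004 0.069     ]
 [0.44547221 0.01650642 0.069     ]]
```

play_rows --steps '[{"dx":0.39,"dy":0.78,"dz":0,"wx":0,"wy":0,"wz":0},{"dx":0.39,"dy":0.78,"dz":0,"wx":0,"wy":0,"wz":0},{"dx":0.39,"dy":0.78,"dz":0,"wx":0,"wy":0,"wz":0},{"dx":0.39,"dy":0.78,"dz":0,"wx":0,"wy":0,"wz":0},{"dx":0.39,"dy":0.78,"dz":0,"wx":0,"wy":0,"wz":0},{"dx":0,"dy":0,"dz":0.4,"wx":0,"wy":0,"wz":0},{"dx":0,"dy":0,"dz":0.3,"wx":0,"wy":0,"wz":0},{"dx":0,"dy":0,"dz":0.3,"wx":0,"wy":0,"wz":0},{"dx":0,"dy":0,"dz":0.3,"wx":0,"wy":0,"wz":0},{"dx":0,"dy":0,"dz":0,"wx":0,"wy":0,"wz":0}]'

```text
clock: 11.35
ee_pos: [0.6112, -0.1506, 0.2472]
orientation: [[1.0, -0.007, -0.002], [-0.007, -1.0, 0.001], [-0.002, -0.001, -1.0]]
ft_force: [-1.3, -0.8, 2.5]
finger_gap: 0.004
finger_force: 1.2
```

play_rows --steps '[{"dx":0,"dy":0,"dz":0.3,"wx":0,"wy":0,"wz":0},{"dx":0,"dy":0,"dz":0.3,"wx":0,"wy":0,"wz":0},{"dx":0,"dy":0,"dz":0.3,"wx":0,"wy":0,"wz":0},{"dx":0,"dy":0,"dz":0.3,"wx":0,"wy":0,"wz":0},{"dx":0,"dy":0,"dz":0.2,"wx":0,"wy":0,"wz":0},{"dx":0,"dy":0,"dz":0.1,"wx":0,"wy":0,"wz":0},{"dx":0,"dy":0,"dz":0,"wx":0,"wy":0,"wz":0}]'

```text
clock: 12.05
ee_pos: [0.6123, -0.1507, 0.1886]
orientation: [[1.0, -0.007, 0.001], [-0.007, -1.0, 0.001], [0.001, -0.001, -1.0]]
ft_force: [1.7, -0.9, 5.6]
finger_gap: 0.004
finger_force: 2.6
```

play_rows --steps '[{"dx":0,"dy":0,"dz":0.1,"wx":0,"wy":0,"wz":0},{"dx":0,"dy":0,"dz":0.1,"wx":0,"wy":0,"wz":0},{"dx":0,"dy":0,"dz":0,"wx":0,"wy":0,"wz":0},{"dx":0,"dy":0,"dz":0,"wx":0,"wy":0,"wz":0}]'

```text
clock: 12.45
ee_pos: [0.6124, -0.1504, 0.185]
orientation: [[1.0, -0.007, 0.004], [-0.007, -1.0, 0.0], [0.004, -0.0, -1.0]]
ft_force: [-1.7, 1.1, 13.6]
finger_gap: 0.002
finger_force: 6.6
```

play_rows --steps '[{"dx":0,"dy":0,"dz":0.08,"wx":0,"wy":0,"wz":0},{"dx":0,"dy":0,"dz":0,"wx":0,"wy":0,"wz":0},{"dx":0,"dy":0,"dz":0,"wx":0,"wy":0,"wz":0}]'

```text
clock: 12.75
ee_pos: [0.6124, -0.1502, 0.184]
orientation: [[1.0, -0.007, 0.005], [-0.007, -1.0, 0.0], [0.005, -0.0, -1.0]]
ft_force: [-4.6, 1.8, 17.9]
finger_gap: 0.006
finger_force: 9.4
```

play_rows --steps '[{"dx":0,"dy":0,"dz":-0.5,"wx":0,"wy":0,"wz":0},{"dx":0,"dy":0,"dz":-0.6,"wx":0,"wy":0,"wz":0},{"dx":0,"dy":0,"dz":-0.6,"wx":0,"wy":0,"wz":0},{"dx":0,"dy":0,"dz":-0.6,"wx":0,"wy":0,"wz":0},{"dx":0,"dy":0,"dz":-0.8,"wx":0,"wy":0,"wz":0},{"dx":-0.39,"dy":-0.78,"dz":0,"wx":0,"wy":0,"wz":0},{"dx":-0.39,"dy":-0.78,"dz":0,"wx":0,"wy":0,"wz":0},{"dx":-0.39,"dy":-0.78,"dz":0,"wx":0,"wy":0,"wz":0},{"dx":-0.39,"dy":-0.78,"dz":0,"wx":0,"wy":0,"wz":0},{"dx":-0.39,"dy":-0.78,"dz":0,"wx":0,"wy":0,"wz":0},{"dx":0,"dy":0,"dz":0,"wx":0,"wy":0,"wz":0},{"dx":0,"dy":0,"dz":0,"wx":0,"wy":0,"wz":0}]' --grip 0.3

```text
clock: 13.95
ee_pos: [0.5344, 0.0062, 0.301]
orientation: [[1.0, -0.006, -0.003], [-0.006, -1.0, 0.0], [-0.003, -0.0, -1.0]]
ft_force: [0.6, -0.2, -0.2]
finger_gap: 0.654
finger_force: 0.0
```

```bash
python3 - <<'E'
from h import *
im=snapshot("scene");cv2.imwrite("pics/s2.png",im)
np.save("sc.npy",im)
bars()
E
```

```text
bar [0.7535 0.1958] L 0.112 B 0.043 yaw -88.8
bar [0.5309 0.003 ] L 0.116 B 0.04 yaw -0.5
bar [ 0.4552 -0.2548] L 0.179 B 0.046 yaw -6.0
bar [ 0.4579 -0.4127] L 0.157 B 0.056 yaw -3.0
bar [ 0.4508 -0.1678] L 0.135 B 0.045 yaw 4.2
bar [ 0.3922 -0.5067] L 0.118 B 0.065 yaw 9.7
```

play_rows --steps '[{"dx":0,"dy":0.02,"dz":0.96,"wx":0,"wy":0,"wz":0},{"dx":0,"dy":0,"dz":0.96,"wx":0,"wy":0,"wz":0},{"dx":0,"dy":0,"dz":0.96,"wx":0,"wy":0,"wz":0},{"dx":0,"dy":0,"dz":0.96,"wx":0,"wy":0,"wz":0},{"dx":0,"dy":0,"dz":0.96,"wx":0,"wy":0,"wz":0},{"dx":0,"dy":0,"dz":0.6,"wx":0,"wy":0,"wz":0},{"dx":0,"dy":0,"dz":0.33,"wx":0,"wy":0,"wz":0},{"dx":0,"dy":0,"dz":0,"wx":0,"wy":0,"wz":0}]'

```text
clock: 14.85
ee_pos: [0.5338, 0.0038, 0.0701]
orientation: [[1.0, -0.009, -0.005], [-0.009, -1.0, 0.0], [-0.005, -0.0, -1.0]]
ft_force: [-0.2, 0.1, 0.3]
finger_gap: 0.649
finger_force: 0.0
```

play_rows --steps '[{"dx":0,"dy":0,"dz":0,"wx":0,"wy":0,"wz":0},{"dx":0,"dy":0,"dz":0,"wx":0,"wy":0,"wz":0},{"dx":0,"dy":0,"dz":0,"wx":0,"wy":0,"wz":0},{"dx":0,"dy":0,"dz":0,"wx":0,"wy":0,"wz":0},{"dx":0,"dy":0,"dz":0,"wx":0,"wy":0,"wz":0}]' --grip -1

```text
clock: 15.35
ee_pos: [0.5365, 0.0045, 0.0746]
orientation: [[1.0, -0.008, 0.004], [-0.008, -1.0, -0.0], [0.004, 0.0, -1.0]]
ft_force: [0.7, 0.5, 6.4]
finger_gap: 0.422
finger_force: 30.0
```

play_rows --steps '[{"dx":-0.2,"dy":0,"dz":0,"wx":0,"wy":0,"wz":0},{"dx":-0.4,"dy":0,"dz":0,"wx":0,"wy":0,"wz":0},{"dx":-0.4,"dy":0,"dz":0,"wx":0,"wy":0,"wz":0},{"dx":-0.5,"dy":0,"dz":0,"wx":0,"wy":0,"wz":0},{"dx":-0.5,"dy":0,"dz":0,"wx":0,"wy":0,"wz":0},{"dx":-0.5,"dy":0,"dz":0,"wx":0,"wy":0,"wz":0},{"dx":-0.5,"dy":0,"dz":0,"wx":0,"wy":0,"wz":0},{"dx":0,"dy":0,"dz":-0.6,"wx":0,"wy":0,"wz":0},{"dx":0,"dy":0,"dz":-0.7,"wx":0,"wy":0,"wz":0.67},{"dx":0,"dy":0,"dz":0,"wx":0,"wy":0,"wz":0},{"dx":0,"dy":0,"dz":0,"wx":0,"wy":0,"wz":0}]'

```text
clock: 16.45
ee_pos: [0.4144, 0.0055, 0.1237]
orientation: [[0.997, -0.077, -0.001], [-0.077, -0.997, -0.0], [-0.001, 0.0, -1.0]]
ft_force: [-0.8, 0.4, -2.8]
finger_gap: 0.422
finger_force: 30.0
```

play_rows --steps '[{"dx":-0.034,"dy":-0.89,"dz":0,"wx":0,"wy":0,"wz":0},{"dx":-0.034,"dy":-0.89,"dz":0,"wx":0,"wy":0,"wz":0},{"dx":-0.034,"dy":-0.89,"dz":0,"wx":0,"wy":0,"wz":0},{"dx":-0.034,"dy":-0.89,"dz":0,"wx":0,"wy":0,"wz":0},{"dx":-0.034,"dy":-0.89,"dz":0,"wx":0,"wy":0,"wz":0},{"dx":-0.034,"dy":-0.89,"dz":0,"wx":0,"wy":0,"wz":0},{"dx":-0.034,"dy":-0.89,"dz":0,"wx":0,"wy":0,"wz":0},{"dx":-0.034,"dy":-0.89,"dz":0,"wx":0,"wy":0,"wz":0},{"dx":-0.034,"dy":-0.89,"dz":0,"wx":0,"wy":0,"wz":0},{"dx":-0.034,"dy":-0.89,"dz":0,"wx":0,"wy":0,"wz":0},{"dx":-0.034,"dy":-0.89,"dz":0,"wx":0,"wy":0,"wz":0},{"dx":0,"dy":0,"dz":0,"wx":0,"wy":0,"wz":0},{"dx":0,"dy":0,"dz":0,"wx":0,"wy":0,"wz":0}]'

```text
clock: 17.75
ee_pos: [0.4294, 0.3964, 0.1213]
orientation: [[0.997, -0.076, -0.004], [-0.076, -0.997, -0.004], [-0.004, 0.005, -1.0]]
ft_force: [-0.3, -0.4, -1.9]
finger_gap: 0.421
finger_force: 30.0
```

```bash
python3 - <<'E'
from h import *
o=get_obs(); print(o["clock"],o["ee_pos"],o["ft_force"])
im=snapshot("wrist");cv2.imwrite("pics/w7.png",im)
im=snapshot("top");cv2.imwrite("pics/t7.png",im)
E
```

```text
17.75 [0.42935149 0.39638355 0.12129407] [-0.28528347 -0.36300155 -1.85358158]
```

View pics/w7.png

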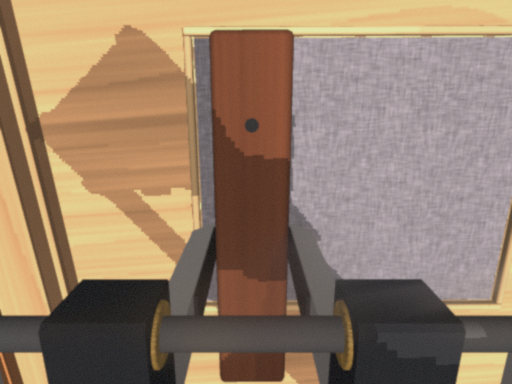

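```bash
python3 - <<'E'
from h import *
print("barfront",w("wrist",[(252,30),(251.5,125),(212,60),(293,60)],.1213).round(4).tolist())
print("far rim in",w("wrist",[(300,37),(490,36)],.014).round(4).tolist(),"near rim in",w("wrist",[(305,303),(490,302)],.014).round(4).tolist())
print("left rim in",w("wrist",[(194,45),(200,240)],.014).round(4).tolist())
E
```

```text
barfront [[0.5359, 0.3867, 0.1213], [0.4942, 0.3903, 0.1213], [0.5248, 0.4059, 0.1213], [0.5218, 0.369, 0.1213]]
far rim in [[0.547, 0.3498, 0.014], [0.5366, 0.2096, 0.014]] near rim in [[0.3222, 0.3545, 0.014], [0.3096, 0.1853, 0.014]]
left rim in [[0.5478, 0.4286, 0.014], [0.3919, 0.4429, 0.014]]
```

play_rows --steps '[{"dx":0,"dy":0,"dz":0.7,"wx":0,"wy":0,"wz":0},{"dx":0,"dy":0,"dz":0.7,"wx":0,"wy":0,"wz":0},{"dx":0,"dy":0,"dz":0.5,"wx":0,"wy":0,"wz":0},{"dx":0,"dy":0,"dz":0.15,"wx":0,"wy":0,"wz":0},{"dx":0,"dy":0,"dz":0.05,"wx":0,"wy":0,"wz":0},{"dx":0,"dy":0,"dz":0,"wx":0,"wy":0,"wz":0}]'

```text
clock: 18.45
ee_pos: [0.4314, 0.3968, 0.0415]
orientation: [[0.997, -0.079, 0.001], [-0.079, -0.997, 0.001], [0.001, -0.001, -1.0]]
ft_force: [0.2, -0.3, -1.5]
finger_gap: 0.419
finger_force: 30.0
```

play_rows --steps '[{"dx":0,"dy":0,"dz":0.1,"wx":0,"wy":0,"wz":0},{"dx":0,"dy":0,"dz":0.07,"wx":0,"wy":0,"wz":0},{"dx":0,"dy":0,"dz":0,"wx":0,"wy":0,"wz":0}]'

```text
clock: 18.75
ee_pos: [0.4317, 0.3977, 0.0355]
orientation: [[0.997, -0.078, 0.002], [-0.078, -0.997, 0.002], [0.002, -0.002, -1.0]]
ft_force: [-0.8, -0.7, 3.7]
finger_gap: 0.418
finger_force: 30.0
```

play_rows --steps '[{"dx":0,"dy":0,"dz":0,"wx":0,"wy":0,"wz":0},{"dx":0,"dy":0,"dz":0,"wx":0,"wy":0,"wz":0},{"dx":0,"dy":0,"dz":0,"wx":0,"wy":0,"wz":0},{"dx":0,"dy":0,"dz":-0.5,"wx":0,"wy":0,"wz":0},{"dx":0,"dy":0,"dz":-0.9,"wx":0,"wy":0,"wz":0},{"dx":0,"dy":0,"dz":-1,"wx":0,"wy":0,"wz":0.25}]' --grip 0.2

```text
clock: 19.35
ee_pos: [0.4298, 0.3963, 0.129]
orientation: [[0.994, -0.105, -0.003], [-0.105, -0.995, -0.003], [-0.003, 0.003, -1.0]]
ft_force: [1.3, -0.8, 0.1]
finger_gap: 0.599
finger_force: 0.0
```

play_rows --steps '[{"dx":0.09,"dy":0.95,"dz":0,"wx":0,"wy":0,"wz":0},{"dx":0.09,"dy":0.95,"dz":0,"wx":0,"wy":0,"wz":0},{"dx":0.09,"dy":0.95,"dz":0,"wx":0,"wy":0,"wz":0},{"dx":0.09,"dy":0.95,"dz":0,"wx":0,"wy":0,"wz":0},{"dx":0.09,"dy":0.95,"dz":0,"wx":0,"wy":0,"wz":0},{"dx":0.09,"dy":0.95,"dz":0,"wx":0,"wy":0,"wz":0},{"dx":0.09,"dy":0.95,"dz":0,"wx":0,"wy":0,"wz":0},{"dx":0.09,"dy":0.95,"dz":0,"wx":0,"wy":0,"wz":0},{"dx":0.09,"dy":0.95,"dz":0,"wx":0,"wy":0,"wz":0},{"dx":0.09,"dy":0.95,"dz":0,"wx":0,"wy":0,"wz":0},{"dx":0.09,"dy":0.95,"dz":0,"wx":0,"wy":0,"wz":0},{"dx":0.09,"dy":0.95,"dz":0,"wx":0,"wy":0,"wz":0},{"dx":0.09,"dy":0.95,"dz":0,"wx":0,"wy":0,"wz":0},{"dx":0.09,"dy":0.95,"dz":0,"wx":0,"wy":0,"wz":0},{"dx":0.09,"dy":0.95,"dz":0,"wx":0,"wy":0,"wz":0},{"dx":0.09,"dy":0.95,"dz":0,"wx":0,"wy":0,"wz":0},{"dx":0.09,"dy":0.95,"dz":0,"wx":0,"wy":0,"wz":0},{"dx":0,"dy":0,"dz":0,"wx":0,"wy":0,"wz":0},{"dx":0,"dy":0,"dz":0,"wx":0,"wy":0,"wz":0}]' --grip 0.3

```text
clock: 21.25
ee_pos: [0.4242, -0.252, 0.1295]
orientation: [[0.994, -0.106, -0.001], [-0.106, -0.994, 0.001], [-0.001, -0.001, -1.0]]
ft_force: [-0.3, 0.2, -0.7]
finger_gap: 0.648
finger_force: 0.0
```

```bash
python3 - <<'E'
from h import *
print(get_obs()["ee_pos"]); bars("wrist"); print("top"); bars()
E
```

```text
[ 0.42416276 -0.25201615  0.12953557]
bar [ 0.4571 -0.4102] L 0.154 B 0.047 yaw -0.3
bar [ 0.4542 -0.2591] L 0.174 B 0.039 yaw -5.7
bar [ 0.4509 -0.1743] L 0.131 B 0.044 yaw 4.7
top
bar [0.4416 0.3919] L 0.2 B 0.045 yaw -4.4
bar [ 0.3922 -0.5067] L 0.118 B 0.065 yaw 9.7
```

play_rows --steps '[{"dx":0,"dy":0,"dz":0.7,"wx":0,"wy":0,"wz":0},{"dx":0,"dy":0,"dz":0.8,"wx":0,"wy":0,"wz":0},{"dx":0,"dy":0,"dz":0.7,"wx":0,"wy":0,"wz":0},{"dx":0,"dy":0,"dz":0.4,"wx":0,"wy":0,"wz":0},{"dx":0,"dy":0,"dz":0,"wx":0,"wy":0,"wz":0}]' --grip 0.3

```text
clock: 21.85
ee_pos: [0.4227, -0.2488, 0.0231]
orientation: [[0.995, -0.102, -0.005], [-0.102, -0.995, 0.004], [-0.005, -0.003, -1.0]]
ft_force: [0.3, 0.8, 0.3]
finger_gap: 0.65
finger_force: 0.0
```

play_rows --steps '[{"dx":0,"dy":0,"dz":0,"wx":0,"wy":0,"wz":0},{"dx":0,"dy":0,"dz":0,"wx":0,"wy":0,"wz":0},{"dx":0,"dy":0,"dz":0,"wx":0,"wy":0,"wz":0},{"dx":0,"dy":0,"dz":0,"wx":0,"wy":0,"wz":0},{"dx":0,"dy":0,"dz":0,"wx":0,"wy":0,"wz":0}]' --grip -1

```text
clock: 22.35
ee_pos: [0.4255, -0.2522, 0.0275]
orientation: [[0.995, -0.104, 0.003], [-0.104, -0.995, -0.001], [0.003, 0.001, -1.0]]
ft_force: [-0.8, 2.5, 5.5]
finger_gap: 0.422
finger_force: 30.0
```

play_rows --steps '[{"dx":0,"dy":0,"dz":-0.6,"wx":0,"wy":0,"wz":0},{"dx":0,"dy":0,"dz":-0.9,"wx":0,"wy":0,"wz":0},{"dx":0,"dy":0,"dz":-0.9,"wx":0,"wy":0,"wz":-0.46},{"dx":0,"dy":0,"dz":0,"wx":0,"wy":0,"wz":-0.46},{"dx":-0.06,"dy":-0.8,"dz":0,"wx":0,"wy":0,"wz":0},{"dx":-0.06,"dy":-0.95,"dz":0,"wx":0,"wy":0,"wz":0},{"dx":-0.06,"dy":-0.95,"dz":0,"wx":0,"wy":0,"wz":0},{"dx":-0.06,"dy":-0.95,"dz":0,"wx":0,"wy":0,"wz":0},{"dx":-0.06,"dy":-0.95,"dz":0,"wx":0,"wy":0,"wz":0},{"dx":-0.06,"dy":-0.95,"dz":0,"wx":0,"wy":0,"wz":0},{"dx":-0.06,"dy":-0.9,"dz":0,"wx":0,"wy":0,"wz":0},{"dx":0,"dy":0,"dz":0,"wx":0,"wy":0,"wz":0},{"dx":0,"dy":0,"dz":0,"wx":0,"wy":0,"wz":0},{"dx":0,"dy":0,"dz":0,"wx":0,"wy":0,"wz":0}]'

```text
clock: 23.75
ee_pos: [0.4096, 0.0055, 0.1216]
orientation: [[1.0, -0.009, -0.0], [-0.009, -1.0, -0.001], [-0.0, 0.001, -1.0]]
ft_force: [1.0, -0.1, -0.5]
finger_gap: 0.424
finger_force: 30.0
```

play_rows --steps '[{"dx":0,"dy":0,"dz":0.5,"wx":0,"wy":0,"wz":0},{"dx":0,"dy":0,"dz":0.45,"wx":0,"wy":0,"wz":0},{"dx":0,"dy":0,"dz":0.2,"wx":0,"wy":0,"wz":0},{"dx":0,"dy":0,"dz":0.07,"wx":0,"wy":0,"wz":0},{"dx":0,"dy":0,"dz":0,"wx":0,"wy":0,"wz":0},{"dx":0,"dy":0,"dz":0,"wx":0,"wy":0,"wz":0}]'

```text
clock: 24.35
ee_pos: [0.4105, 0.006, 0.0738]
orientation: [[1.0, -0.009, 0.002], [-0.009, -1.0, -0.0], [0.002, 0.0, -1.0]]
ft_force: [0.3, -0.4, -2.1]
finger_gap: 0.42
finger_force: 30.0
```

```bash
python3 - <<'E'
from h import *
o=get_obs(); print(o["clock"],o["ee_pos"],o["ft_force"]); c=calibration("wrist")
im=snapshot("wrist")
m=((im[...,2].astype(int)-im[...,0]>25)&(im[...,2]<130)).astype(np.uint8)
for v in (30,60,90,120):
    k=np.flatnonzero(m[v,180:340])+180; k=k[(k>195)&(k<320)]
    if len(k): print(v,k.min(),k.max(),w("wrist",[(k.min(),v),(k.max()+1,v)],.070,c)[:,:2].round(4).tolist())
col=m[:200,250]; print("front",w("wrist",[(250,np.flatnonzero(col)[0])],.070,c))
E
```

```text
24.35 [0.41049148 0.00596221 0.07383074] [ 0.25400737 -0.43243833 -2.10208143]
30 208 292 [[0.5173, 0.0245], [0.517, -0.0142]]
60 209 291 [[0.5045, 0.0246], [0.5042, -0.014]]
90 210 291 [[0.4912, 0.0247], [0.4908, -0.0143]]
120 211 290 [[0.4772, 0.0248], [0.4768, -0.0141]]
front [[0.52659278 0.00530555 0.07      ]]
```

play_rows --steps '[{"dx":0,"dy":0,"dz":0.06,"wx":0,"wy":0,"wz":0},{"dx":0.3,"dy":0,"dz":0,"wx":0,"wy":0,"wz":0},{"dx":0.35,"dy":0,"dz":0,"wx":0,"wy":0,"wz":0},{"dx":0.35,"dy":0,"dz":0,"wx":0,"wy":0,"wz":0},{"dx":0.35,"dy":0,"dz":0,"wx":0,"wy":0,"wz":0},{"dx":0.35,"dy":0,"dz":0,"wx":0,"wy":0,"wz":0},{"dx":0.35,"dy":0,"dz":0,"wx":0,"wy":0,"wz":0},{"dx":0.35,"dy":0,"dz":0,"wx":0,"wy":0,"wz":0},{"dx":0.3,"dy":0,"dz":0,"wx":0,"wy":0,"wz":0},{"dx":0,"dy":0,"dz":0,"wx":0,"wy":0,"wz":0}]'

```text
clock: 25.4
ee_pos: [0.5204, 0.0055, 0.0724]
orientation: [[1.0, -0.008, 0.005], [-0.008, -1.0, -0.0], [0.005, 0.0, -1.0]]
ft_force: [1.6, 0.8, 3.4]
finger_gap: 0.424
finger_force: 30.0
```

play_rows --steps '[{"dx":0.12,"dy":0,"dz":0,"wx":0,"wy":0,"wz":0},{"dx":0.12,"dy":0,"dz":0,"wx":0,"wy":0,"wz":0},{"dx":0.12,"dy":0,"dz":0,"wx":0,"wy":0,"wz":0},{"dx":0,"dy":0,"dz":0,"wx":0,"wy":0,"wz":0}]'

```text
clock: 25.8
ee_pos: [0.5278, 0.0055, 0.0724]
orientation: [[1.0, -0.007, -0.01], [-0.007, -1.0, -0.0], [-0.01, 0.0, -1.0]]
ft_force: [-14.7, 1.2, 15.3]
finger_gap: 0.427
finger_force: 30.0
```

play_rows --steps '[{"dx":0.1,"dy":0,"dz":0,"wx":0,"wy":0,"wz":0},{"dx":0,"dy":0,"dz":0,"wx":0,"wy":0,"wz":0}]'

```text
clock: 26.0
ee_pos: [0.529, 0.0055, 0.072]
orientation: [[1.0, -0.007, -0.017], [-0.007, -1.0, -0.0], [-0.017, 0.0, -1.0]]
ft_force: [-20.4, 0.6, 18.2]
finger_gap: 0.421
finger_force: 30.0
```

play_rows --steps '[{"dx":-0.05,"dy":0,"dz":0,"wx":0,"wy":0,"wz":0},{"dx":-0.05,"dy":0,"dz":0,"wx":0,"wy":0,"wz":0},{"dx":0,"dy":0,"dz":0,"wx":0,"wy":0,"wz":0},{"dx":0,"dy":0,"dz":0,"wx":0,"wy":0,"wz":0}]' --grip 0.3

```text
clock: 26.4
ee_pos: [0.5322, 0.0053, 0.0705]
orientation: [[1.0, -0.008, 0.0], [-0.008, -1.0, -0.0], [0.0, 0.0, -1.0]]
ft_force: [0.4, -0.6, -0.7]
finger_gap: 0.65
finger_force: 0.0
```

play_rows --steps '[{"dx":0,"dy":0,"dz":-0.8,"wx":0,"wy":0,"wz":0},{"dx":0,"dy":0,"dz":-1,"wx":0,"wy":0,"wz":0},{"dx":0,"dy":0,"dz":-1,"wx":0,"wy":0,"wz":0},{"dx":0,"dy":0,"dz":-1,"wx":0,"wy":0,"wz":0},{"dx":0,"dy":0,"dz":-1,"wx":0,"wy":0,"wz":0},{"dx":0,"dy":0,"dz":-1,"wx":0,"wy":0,"wz":0},{"dx":0.41,"dy":0.78,"dz":0,"wx":0,"wy":0,"wz":0},{"dx":0.41,"dy":0.78,"dz":0,"wx":0,"wy":0,"wz":0},{"dx":0.41,"dy":0.78,"dz":0,"wx":0,"wy":0,"wz":0},{"dx":0.41,"dy":0.78,"dz":0,"wx":0,"wy":0,"wz":0},{"dx":0.41,"dy":0.78,"dz":0,"wx":0,"wy":0,"wz":0},{"dx":0,"dy":0,"dz":0,"wx":0,"wy":0,"wz":0}]' --grip -1

```text
clock: 27.6
ee_pos: [0.6139, -0.1553, 0.3]
orientation: [[1.0, -0.013, -0.003], [-0.013, -1.0, -0.001], [-0.003, 0.001, -1.0]]
ft_force: [0.2, 0.7, -0.8]
finger_gap: 0.005
finger_force: 0.0
```

```bash
python3 - <<'E'
from h import *
bars()
E
```

```text
bar [0.5389 0.0031] L 0.132 B 0.041 yaw -0.5
bar [0.4416 0.3919] L 0.2 B 0.045 yaw -4.4
bar [ 0.4576 -0.4109] L 0.155 B 0.047 yaw -0.6
```

play_rows --steps '[{"dx":0,"dy":-0.1,"dz":0.4,"wx":0,"wy":0,"wz":0},{"dx":0,"dy":0,"dz":0.3,"wx":0,"wy":0,"wz":0},{"dx":0,"dy":0,"dz":0.3,"wx":0,"wy":0,"wz":0},{"dx":0,"dy":0,"dz":0.3,"wx":0,"wy":0,"wz":0},{"dx":0,"dy":0,"dz":0.3,"wx":0,"wy":0,"wz":0},{"dx":0,"dy":0,"dz":0.3,"wx":0,"wy":0,"wz":0},{"dx":0,"dy":0,"dz":0.3,"wx":0,"wy":0,"wz":0},{"dx":0,"dy":0,"dz":0.3,"wx":0,"wy":0,"wz":0},{"dx":0,"dy":0,"dz":0.2,"wx":0,"wy":0,"wz":0},{"dx":0,"dy":0,"dz":0.1,"wx":0,"wy":0,"wz":0},{"dx":0,"dy":0,"dz":0.1,"wx":0,"wy":0,"wz":0},{"dx":0,"dy":0,"dz":0,"wx":0,"wy":0,"wz":0},{"dx":0,"dy":0,"dz":0,"wx":0,"wy":0,"wz":0}]'

```text
clock: 28.95
ee_pos: [0.6131, -0.1463, 0.187]
orientation: [[1.0, -0.007, 0.001], [-0.007, -1.0, 0.002], [0.001, -0.002, -1.0]]
ft_force: [-1.2, 0.5, 6.2]
finger_gap: 0.004
finger_force: 2.9
```

play_rows --steps '[{"dx":0,"dy":0,"dz":0.12,"wx":0,"wy":0,"wz":0},{"dx":0,"dy":0,"dz":0.12,"wx":0,"wy":0,"wz":0},{"dx":0,"dy":0,"dz":0,"wx":0,"wy":0,"wz":0},{"dx":0,"dy":0,"dz":0,"wx":0,"wy":0,"wz":0},{"dx":0,"dy":0,"dz":0,"wx":0,"wy":0,"wz":0}]'

```text
clock: 29.45
ee_pos: [0.6133, -0.146, 0.1833]
orientation: [[1.0, -0.007, 0.005], [-0.007, -1.0, 0.001], [0.005, -0.001, -1.0]]
ft_force: [-5.5, 3.4, 21.2]
finger_gap: 0.001
finger_force: 10.4
```

play_rows --steps '[{"dx":0,"dy":0,"dz":-0.6,"wx":0,"wy":0,"wz":0},{"dx":0,"dy":0,"dz":-0.6,"wx":0,"wy":0,"wz":0},{"dx":0,"dy":0,"dz":-0.6,"wx":0,"wy":0,"wz":0},{"dx":0,"dy":0,"dz":-0.6,"wx":0,"wy":0,"wz":0},{"dx":0,"dy":0,"dz":-0.7,"wx":0,"wy":0,"wz":0},{"dx":-0.41,"dy":-0.76,"dz":0,"wx":0,"wy":0,"wz":0},{"dx":-0.41,"dy":-0.76,"dz":0,"wx":0,"wy":0,"wz":0},{"dx":-0.41,"dy":-0.76,"dz":0,"wx":0,"wy":0,"wz":0},{"dx":-0.41,"dy":-0.76,"dz":0,"wx":0,"wy":0,"wz":0},{"dx":-0.41,"dy":-0.76,"dz":0,"wx":0,"wy":0,"wz":0},{"dx":0,"dy":0,"dz":0,"wx":0,"wy":0,"wz":0},{"dx":0,"dy":0,"dz":0,"wx":0,"wy":0,"wz":0}]' --grip 0.3

```text
clock: 30.65
ee_pos: [0.5317, 0.006, 0.3002]
orientation: [[1.0, -0.006, -0.001], [-0.006, -1.0, -0.0], [-0.001, 0.0, -1.0]]
ft_force: [-0.3, -1.0, 0.1]
finger_gap: 0.652
finger_force: 0.0
```

```bash
python3 - <<'E'
from h import *
print(get_obs()["ee_pos"]);c=calibration("wrist")
im=snapshot("wrist"); cv2.imwrite("pics/w8.png",im)
g=cv2.cvtColor(im,cv2.COLOR_BGR2GRAY)[100:240,225:275]; k=cv2.HoughCircles(cv2.GaussianBlur(g,(3,3),0),cv2.HOUGH_GRADIENT,1,20,param1=60,param2=6,minRadius=2,maxRadius=6)
if k is not None:
    for q in k[0][:3]: print("hole?",q[:2]+[225,100],w("wrist",[q[:2]+[225,100]],.069,c))
E
```

```text
[0.53170314 0.00596068 0.3001753 ]
hole? [265.5 140.5] [[ 0.5610346  -0.01058349  0.069     ]]
hole? [239.5 213.5] [[0.47209108 0.02099531 0.069     ]]
hole? [265.5 103.5] [[ 0.60246511 -0.01043505  0.069     ]]
```

play_rows --steps '[{"dx":0,"dy":0,"dz":0.96,"wx":0,"wy":0,"wz":0},{"dx":0,"dy":0,"dz":0.96,"wx":0,"wy":0,"wz":0},{"dx":0,"dy":0,"dz":0.96,"wx":0,"wy":0,"wz":0},{"dx":0,"dy":0,"dz":0.96,"wx":0,"wy":0,"wz":0},{"dx":0,"dy":0,"dz":0.96,"wx":0,"wy":0,"wz":0},{"dx":0,"dy":0,"dz":0.6,"wx":0,"wy":0,"wz":0},{"dx":0,"dy":0,"dz":0.32,"wx":0,"wy":0,"wz":0},{"dx":0,"dy":0,"dz":0,"wx":0,"wy":0,"wz":0},{"dx":0,"dy":0,"dz":0,"wx":0,"wy":0,"wz":0}]'

```text
clock: 31.6
ee_pos: [0.5331, 0.0047, 0.0732]
orientation: [[1.0, -0.009, 0.001], [-0.009, -1.0, -0.0], [0.001, 0.0, -1.0]]
ft_force: [-0.4, -0.5, -0.4]
finger_gap: 0.65
finger_force: 0.0
```

play_rows --steps '[{"dx":0,"dy":0,"dz":0,"wx":0,"wy":0,"wz":0},{"dx":0,"dy":0,"dz":0,"wx":0,"wy":0,"wz":0},{"dx":0,"dy":0,"dz":0,"wx":0,"wy":0,"wz":0},{"dx":0,"dy":0,"dz":0,"wx":0,"wy":0,"wz":0}]' --grip -1

```text
clock: 32.0
ee_pos: [0.5327, 0.0054, 0.0734]
orientation: [[1.0, -0.008, 0.002], [-0.008, -1.0, -0.0], [0.002, 0.0, -1.0]]
ft_force: [-0.2, -0.5, 2.2]
finger_gap: 0.426
finger_force: 30.0
```

play_rows --steps '[{"dx":-0.2,"dy":0,"dz":0,"wx":0,"wy":0,"wz":0},{"dx":-0.4,"dy":0,"dz":0,"wx":0,"wy":0,"wz":0},{"dx":-0.4,"dy":0,"dz":0,"wx":0,"wy":0,"wz":0},{"dx":-0.5,"dy":0,"dz":0,"wx":0,"wy":0,"wz":0},{"dx":-0.5,"dy":0,"dz":0,"wx":0,"wy":0,"wz":0},{"dx":-0.5,"dy":0,"dz":0,"wx":0,"wy":0,"wz":0},{"dx":-0.5,"dy":0,"dz":0,"wx":0,"wy":0,"wz":0},{"dx":0,"dy":0,"dz":-0.6,"wx":0,"wy":0,"wz":0},{"dx":0,"dy":0,"dz":-0.7,"wx":0,"wy":0,"wz":0.67},{"dx":0,"dy":0,"dz":0,"wx":0,"wy":0,"wz":0},{"dx":0,"dy":0,"dz":0,"wx":0,"wy":0,"wz":0}]'

```text
clock: 33.1
ee_pos: [0.4116, 0.0063, 0.1237]
orientation: [[0.997, -0.077, -0.0], [-0.077, -0.997, -0.0], [-0.0, 0.0, -1.0]]
ft_force: [-0.7, -0.2, -2.2]
finger_gap: 0.421
finger_force: 30.0
```

play_rows --steps '[{"dx":-0.07,"dy":-0.9,"dz":0,"wx":0,"wy":0,"wz":0},{"dx":-0.07,"dy":-0.9,"dz":0,"wx":0,"wy":0,"wz":0},{"dx":-0.07,"dy":-0.91,"dz":0,"wx":0,"wy":0,"wz":0},{"dx":-0.07,"dy":-0.91,"dz":0,"wx":0,"wy":0,"wz":0},{"dx":-0.07,"dy":-0.91,"dz":0,"wx":0,"wy":0,"wz":0},{"dx":-0.07,"dy":-0.91,"dz":0,"wx":0,"wy":0,"wz":0},{"dx":-0.07,"dy":-0.91,"dz":0,"wx":0,"wy":0,"wz":0},{"dx":-0.07,"dy":-0.9,"dz":0,"wx":0,"wy":0,"wz":0},{"dx":-0.07,"dy":-0.9,"dz":0,"wx":0,"wy":0,"wz":0},{"dx":0,"dy":0,"dz":0,"wx":0,"wy":0,"wz":0},{"dx":0,"dy":0,"dz":0,"wx":0,"wy":0,"wz":0}]'

```text
clock: 34.2
ee_pos: [0.411, 0.3328, 0.1215]
orientation: [[0.997, -0.076, -0.004], [-0.076, -0.997, -0.003], [-0.004, 0.004, -1.0]]
ft_force: [-0.1, -0.6, -1.8]
finger_gap: 0.42
finger_force: 30.0
```

```bash
python3 - <<'E'
from h import *
o=get_obs(); print(o["clock"],o["ee_pos"],o["ft_force"]); c=calibration("wrist")
im=snapshot("wrist"); cv2.imwrite("pics/w9.png",im)
E
```

```text
34.2 [0.41097668 0.33282519 0.12147127] [-0.06086167 -0.64797434 -1.81754193]
```

View pics/w9.png

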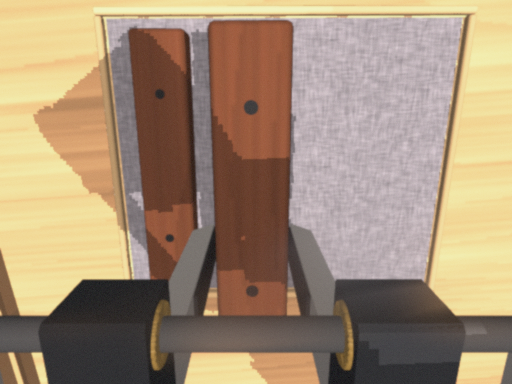

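Bar b hangs over the felt with its far hole at (250,107), clear of bar a at (160,150), which lies flat at the left. Lowering it.

play_rows --steps '[{"dx":0,"dy":0,"dz":0.7,"wx":0,"wy":0,"wz":0},{"dx":0,"dy":0,"dz":0.7,"wx":0,"wy":0,"wz":0},{"dx":0,"dy":0,"dz":0.5,"wx":0,"wy":0,"wz":0},{"dx":0,"dy":0,"dz":0.2,"wx":0,"wy":0,"wz":0},{"dx":0,"dy":0,"dz":0.06,"wx":0,"wy":0,"wz":0},{"dx":0,"dy":0,"dz":0.06,"wx":0,"wy":0,"wz":0},{"dx":0,"dy":0,"dz":0,"wx":0,"wy":0,"wz":0}]'

```text
clock: 34.95
ee_pos: [0.4131, 0.3334, 0.0364]
orientation: [[0.997, -0.078, 0.002], [-0.078, -0.997, 0.001], [0.002, -0.001, -1.0]]
ft_force: [0.9, -0.3, -1.0]
finger_gap: 0.422
finger_force: 30.0
```

play_rows --steps '[{"dx":0,"dy":0,"dz":0.05,"wx":0,"wy":0,"wz":0},{"dx":0,"dy":0,"dz":0,"wx":0,"wy":0,"wz":0}]'

```text
clock: 35.15
ee_pos: [0.4132, 0.3337, 0.0344]
orientation: [[0.997, -0.078, 0.002], [-0.078, -0.997, 0.001], [0.002, -0.001, -1.0]]
ft_force: [0.2, 0.1, -0.4]
finger_gap: 0.42
finger_force: 30.0
```

play_rows --steps '[{"dx":0,"dy":0,"dz":0,"wx":0,"wy":0,"wz":0},{"dx":0,"dy":0,"dz":0,"wx":0,"wy":0,"wz":0},{"dx":0,"dy":0,"dz":0,"wx":0,"wy":0,"wz":0},{"dx":0,"dy":0,"dz":-0.5,"wx":0,"wy":0,"wz":0},{"dx":0,"dy":0,"dz":-0.9,"wx":0,"wy":0,"wz":0},{"dx":0,"dy":0,"dz":-1,"wx":0,"wy":0,"wz":-0.68}]' --grip 0.15

```text
clock: 35.75
ee_pos: [0.4114, 0.3326, 0.1291]
orientation: [[1.0, -0.005, -0.003], [-0.005, -1.0, -0.002], [-0.003, 0.002, -1.0]]
ft_force: [0.1, 0.2, -0.0]
finger_gap: 0.572
finger_force: 0.0
```

```bash
python3 - <<'E'
from h import *
o=get_obs(); print(o["clock"],o["ee_pos"],o["orientation"][0]); bars()
E
```

```text
35.75 [0.41142303 0.33261908 0.12910497] [ 0.99998291 -0.00502453 -0.00298924]
bar [ 0.8267 -0.4232] L 0.153 B 0.058 yaw 6.3
bar [ 0.4579 -0.4127] L 0.157 B 0.056 yaw -3.0
bar [ 0.4507 -0.1678] L 0.135 B 0.045 yaw 4.3
bar [ 0.3899 -0.5103] L 0.143 B 0.068 yaw 12.5
bar [0.0382 0.1074] L 0.15 B 0.064 yaw -21.6
```

play_rows --steps '[{"dx":0.015,"dy":0.93,"dz":0,"wx":0,"wy":0,"wz":0},{"dx":0.015,"dy":0.93,"dz":0,"wx":0,"wy":0,"wz":0},{"dx":0.015,"dy":0.93,"dz":0,"wx":0,"wy":0,"wz":0},{"dx":0.015,"dy":0.93,"dz":0,"wx":0,"wy":0,"wz":0},{"dx":0.015,"dy":0.93,"dz":0,"wx":0,"wy":0,"wz":0},{"dx":0.015,"dy":0.93,"dz":0,"wx":0,"wy":0,"wz":0},{"dx":0.015,"dy":0.93,"dz":0,"wx":0,"wy":0,"wz":0},{"dx":0.015,"dy":0.93,"dz":0,"wx":0,"wy":0,"wz":0},{"dx":0.015,"dy":0.93,"dz":0,"wx":0,"wy":0,"wz":0},{"dx":0.015,"dy":0.93,"dz":0,"wx":0,"wy":0,"wz":0},{"dx":0.015,"dy":0.93,"dz":0,"wx":0,"wy":0,"wz":0},{"dx":0.015,"dy":0.93,"dz":0,"wx":0,"wy":0,"wz":0},{"dx":0.015,"dy":0.93,"dz":0,"wx":0,"wy":0,"wz":0},{"dx":0.015,"dy":0.93,"dz":0,"wx":0,"wy":0,"wz":0},{"dx":0.015,"dy":0.93,"dz":0,"wx":0,"wy":0,"wz":0},{"dx":0.015,"dy":0.93,"dz":0,"wx":0,"wy":0,"wz":0},{"dx":0.015,"dy":0.93,"dz":0,"wx":0,"wy":0,"wz":0},{"dx":0.015,"dy":0.93,"dz":0,"wx":0,"wy":0,"wz":0},{"dx":0.015,"dy":0.93,"dz":0,"wx":0,"wy":0,"wz":0},{"dx":0.015,"dy":0.93,"dz":0,"wx":0,"wy":0,"wz":0}]' --grip 0.3

```text
clock: 37.8
ee_pos: [0.4192, -0.4124, 0.1294]
orientation: [[1.0, -0.007, 0.0], [-0.007, -1.0, -0.0], [0.0, 0.0, -1.0]]
ft_force: [0.4, 0.8, -0.3]
finger_gap: 0.649
finger_force: 0.0
```

play_rows --steps '[{"dx":0,"dy":0,"dz":0,"wx":0,"wy":0,"wz":0},{"dx":0,"dy":0,"dz":0,"wx":0,"wy":0,"wz":0}]'

```text
clock: 38.0
ee_pos: [0.419, -0.411, 0.1289]
orientation: [[1.0, -0.008, -0.0], [-0.008, -1.0, 0.001], [-0.0, -0.001, -1.0]]
ft_force: [0.2, 0.5, -0.5]
finger_gap: 0.648
finger_force: 0.0
```

```bash
python3 - <<'E'
from h import *
o=get_obs(); print(o["clock"],o["ee_pos"],o["orientation"][0]); bars("wrist");print("top"); bars()
E
```

```text
38.0 [ 0.4190205  -0.41096292  0.12890417] [ 9.99965727e-01 -8.26716354e-03 -4.45701085e-04]
bar [ 0.4572 -0.4163] L 0.153 B 0.039 yaw -0.1
bar [ 0.3388 -0.4807] L 0.102 B 0.041 yaw -2.3
top
bar [0.4416 0.3919] L 0.2 B 0.045 yaw -4.4
bar [ 0.4564 -0.4135] L 0.164 B 0.072 yaw -8.7
bar [0.4378 0.3276] L 0.177 B 0.043 yaw -4.0
```

play_rows --steps '[{"dx":0,"dy":0,"dz":0.7,"wx":0,"wy":0,"wz":0},{"dx":0,"dy":0,"dz":0.8,"wx":0,"wy":0,"wz":0},{"dx":0,"dy":0,"dz":0.7,"wx":0,"wy":0,"wz":0},{"dx":0,"dy":0,"dz":0.35,"wx":0,"wy":0,"wz":0},{"dx":0,"dy":0,"dz":0,"wx":0,"wy":0,"wz":0}]' --grip 0.3

```text
clock: 38.6
ee_pos: [0.4184, -0.4084, 0.0253]
orientation: [[1.0, -0.006, -0.003], [-0.006, -1.0, 0.004], [-0.003, -0.004, -1.0]]
ft_force: [-0.2, 0.5, -0.6]
finger_gap: 0.651
finger_force: 0.0
```

play_rows --steps '[{"dx":0,"dy":0,"dz":0,"wx":0,"wy":0,"wz":0},{"dx":0,"dy":0,"dz":0,"wx":0,"wy":0,"wz":0},{"dx":0,"dy":0,"dz":0,"wx":0,"wy":0,"wz":0},{"dx":0,"dy":0,"dz":0,"wx":0,"wy":0,"wz":0},{"dx":0,"dy":0,"dz":0,"wx":0,"wy":0,"wz":0}]' --grip -1

```text
clock: 39.1
ee_pos: [0.4202, -0.4117, 0.0295]
orientation: [[1.0, -0.007, 0.002], [-0.007, -1.0, -0.002], [0.002, 0.002, -1.0]]
ft_force: [-0.4, 0.3, 6.7]
finger_gap: 0.42
finger_force: 30.0
```

play_rows --steps '[{"dx":-0.15,"dy":0,"dz":-0.15,"wx":0,"wy":0,"wz":0},{"dx":0,"dy":0,"dz":-0.6,"wx":0,"wy":0,"wz":0},{"dx":0,"dy":0,"dz":-0.8,"wx":0,"wy":0,"wz":0},{"dx":0,"dy":0,"dz":-0.8,"wx":0,"wy":0,"wz":0},{"dx":-0.015,"dy":-0.9,"dz":0,"wx":0,"wy":0,"wz":0},{"dx":-0.015,"dy":-0.95,"dz":0,"wx":0,"wy":0,"wz":0},{"dx":-0.015,"dy":-0.95,"dz":0,"wx":0,"wy":0,"wz":0},{"dx":-0.015,"dy":-0.95,"dz":0,"wx":0,"wy":0,"wz":0},{"dx":-0.015,"dy":-0.95,"dz":0,"wx":0,"wy":0,"wz":0},{"dx":-0.015,"dy":-0.95,"dz":0,"wx":0,"wy":0,"wz":0},{"dx":-0.015,"dy":-0.95,"dz":0,"wx":0,"wy":0,"wz":0},{"dx":-0.015,"dy":-0.95,"dz":0,"wx":0,"wy":0,"wz":0},{"dx":-0.015,"dy":-0.95,"dz":0,"wx":0,"wy":0,"wz":0},{"dx":-0.015,"dy":-0.95,"dz":0,"wx":0,"wy":0,"wz":0},{"dx":-0.015,"dy":-0.95,"dz":0,"wx":0,"wy":0,"wz":0},{"dx":0,"dy":0,"dz":0,"wx":0,"wy":0,"wz":0},{"dx":0,"dy":0,"dz":0,"wx":0,"wy":0,"wz":0},{"dx":0,"dy":0,"dz":0,"wx":0,"wy":0,"wz":0}]'

```text
clock: 40.9
ee_pos: [0.4092, 0.0044, 0.1211]
orientation: [[1.0, -0.008, -0.001], [-0.008, -1.0, -0.001], [-0.001, 0.001, -1.0]]
ft_force: [-0.3, -0.2, -2.2]
finger_gap: 0.42
finger_force: 30.0
```

play_rows --steps '[{"dx":0,"dy":-0.03,"dz":0.5,"wx":0,"wy":0,"wz":0},{"dx":0,"dy":0,"dz":0.4,"wx":0,"wy":0,"wz":0},{"dx":0,"dy":0,"dz":0.2,"wx":0,"wy":0,"wz":0},{"dx":0,"dy":0,"dz":0.07,"wx":0,"wy":0,"wz":0},{"dx":0,"dy":0,"dz":0,"wx":0,"wy":0,"wz":0},{"dx":0,"dy":0,"dz":0,"wx":0,"wy":0,"wz":0}]'

```text
clock: 41.5
ee_pos: [0.4102, 0.006, 0.0752]
orientation: [[1.0, -0.008, 0.002], [-0.008, -1.0, -0.0], [0.002, 0.0, -1.0]]
ft_force: [-0.8, 0.5, -1.9]
finger_gap: 0.419
finger_force: 30.0
```

```bash
cat >> h.py <<'E'
def held():
    o=get_obs(); print(o["clock"],o["ee_pos"],o["ft_force"]); c=calibration("wrist")
    im=snapshot("wrist")
    m=((im[...,2].astype(int)-im[...,0]>25)&(im[...,2]<130)).astype(np.uint8)
    for v in (30,60,90,120):
        k=np.flatnonzero(m[v,180:340])+180; k=k[(k>195)&(k<320)]
        if len(k): print(v,k.min(),k.max(),w("wrist",[(k.min(),v),(k.max()+1,v)],.070,c)[:,:2].round(4).tolist())
    print("front",w("wrist",[(250,np.flatnonzero(m[:200,250])[0])],.070,c))
E
python3 -c "
from h import *
held()"
```

```text
41.5 [0.4102207  0.00599891 0.07524462] [-0.81511565  0.52715158 -1.87373146]
30 209 292 [[0.5173, 0.0244], [0.517, -0.0142]]
60 210 318 [[0.5044, 0.0244], [0.504, -0.0267]]
90 211 290 [[0.4909, 0.0245], [0.4906, -0.0138]]
120 212 290 [[0.4768, 0.0246], [0.4765, -0.0141]]
front [[0.52255456 0.00549891 0.07      ]]
```

play_rows --steps '[{"dx":0,"dy":0,"dz":0.05,"wx":0,"wy":0,"wz":0},{"dx":0.3,"dy":0,"dz":0,"wx":0,"wy":0,"wz":0},{"dx":0.35,"dy":0,"dz":0,"wx":0,"wy":0,"wz":0},{"dx":0.35,"dy":0,"dz":0,"wx":0,"wy":0,"wz":0},{"dx":0.35,"dy":0,"dz":0,"wx":0,"wy":0,"wz":0},{"dx":0.35,"dy":0,"dz":0,"wx":0,"wy":0,"wz":0},{"dx":0.35,"dy":0,"dz":0,"wx":0,"wy":0,"wz":0},{"dx":0.35,"dy":0,"dz":0,"wx":0,"wy":0,"wz":0},{"dx":0.35,"dy":0,"dz":0,"wx":0,"wy":0,"wz":0},{"dx":0,"dy":0,"dz":0,"wx":0,"wy":0,"wz":0}]'

```text
clock: 42.55
ee_pos: [0.5225, 0.0054, 0.0745]
orientation: [[1.0, -0.007, 0.005], [-0.007, -1.0, -0.001], [0.005, 0.001, -1.0]]
ft_force: [2.6, -0.2, 3.7]
finger_gap: 0.423
finger_force: 30.0
```

play_rows --steps '[{"dx":0.12,"dy":0,"dz":0,"wx":0,"wy":0,"wz":0},{"dx":0.12,"dy":0,"dz":0,"wx":0,"wy":0,"wz":0},{"dx":0.12,"dy":0,"dz":0,"wx":0,"wy":0,"wz":0},{"dx":0,"dy":0,"dz":0,"wx":0,"wy":0,"wz":0}]'

```text
clock: 42.95
ee_pos: [0.531, 0.0055, 0.0744]
orientation: [[1.0, -0.007, -0.007], [-0.007, -1.0, -0.001], [-0.007, 0.001, -1.0]]
ft_force: [-11.2, 0.2, 13.7]
finger_gap: 0.421
finger_force: 30.0
```

play_rows --steps '[{"dx":0.12,"dy":0,"dz":0,"wx":0,"wy":0,"wz":0},{"dx":0.05,"dy":0,"dz":0,"wx":0,"wy":0,"wz":0},{"dx":0,"dy":0,"dz":0,"wx":0,"wy":0,"wz":0}]'

```text
clock: 43.25
ee_pos: [0.5329, 0.0055, 0.0739]
orientation: [[1.0, -0.006, -0.018], [-0.006, -1.0, -0.001], [-0.018, 0.001, -1.0]]
ft_force: [-21.8, -1.4, 18.9]
finger_gap: 0.421
finger_force: 30.0
```

play_rows --steps '[{"dx":-0.05,"dy":0,"dz":0,"wx":0,"wy":0,"wz":0},{"dx":-0.05,"dy":0,"dz":0,"wx":0,"wy":0,"wz":0},{"dx":0,"dy":0,"dz":0,"wx":0,"wy":0,"wz":0},{"dx":0,"dy":0,"dz":0,"wx":0,"wy":0,"wz":0}]' --grip 0.3

```text
clock: 43.65
ee_pos: [0.5368, 0.0056, 0.0724]
orientation: [[1.0, -0.007, 0.0], [-0.007, -1.0, -0.0], [0.0, 0.0, -1.0]]
ft_force: [0.8, -0.1, -0.6]
finger_gap: 0.645
finger_force: 0.0
```

play_rows --steps '[{"dx":0,"dy":0,"dz":-0.8,"wx":0,"wy":0,"wz":0},{"dx":0,"dy":0,"dz":-1,"wx":0,"wy":0,"wz":0},{"dx":0,"dy":0,"dz":-1,"wx":0,"wy":0,"wz":0},{"dx":0,"dy":0,"dz":-1,"wx":0,"wy":0,"wz":0},{"dx":0,"dy":0,"dz":-1,"wx":0,"wy":0,"wz":0},{"dx":0,"dy":0,"dz":-1,"wx":0,"wy":0,"wz":0},{"dx":0.39,"dy":0.77,"dz":0,"wx":0,"wy":0,"wz":0},{"dx":0.39,"dy":0.77,"dz":0,"wx":0,"wy":0,"wz":0},{"dx":0.39,"dy":0.77,"dz":0,"wx":0,"wy":0,"wz":0},{"dx":0.39,"dy":0.77,"dz":0,"wx":0,"wy":0,"wz":0},{"dx":0.39,"dy":0.77,"dz":0,"wx":0,"wy":0,"wz":0},{"dx":0,"dy":0,"dz":0,"wx":0,"wy":0,"wz":0},{"dx":0,"dy":0,"dz":0,"wx":0,"wy":0,"wz":0}]' --grip -1

```text
clock: 44.95
ee_pos: [0.6139, -0.1494, 0.3035]
orientation: [[1.0, -0.008, -0.002], [-0.008, -1.0, 0.001], [-0.002, -0.001, -1.0]]
ft_force: [0.5, -0.5, -0.0]
finger_gap: 0.007
finger_force: 0.0
```

play_rows --steps '[{"dx":0,"dy":0,"dz":0.4,"wx":0,"wy":0,"wz":0},{"dx":0,"dy":0,"dz":0.3,"wx":0,"wy":0,"wz":0},{"dx":0,"dy":0,"dz":0.3,"wx":0,"wy":0,"wz":0},{"dx":0,"dy":0,"dz":0.3,"wx":0,"wy":0,"wz":0},{"dx":0,"dy":0,"dz":0.3,"wx":0,"wy":0,"wz":0},{"dx":0,"dy":0,"dz":0.3,"wx":0,"wy":0,"wz":0},{"dx":0,"dy":0,"dz":0.3,"wx":0,"wy":0,"wz":0},{"dx":0,"dy":0,"dz":0.3,"wx":0,"wy":0,"wz":0},{"dx":0,"dy":0,"dz":0.2,"wx":0,"wy":0,"wz":0},{"dx":0,"dy":0,"dz":0.15,"wx":0,"wy":0,"wz":0},{"dx":0,"dy":0,"dz":0.1,"wx":0,"wy":0,"wz":0},{"dx":0,"dy":0,"dz":0,"wx":0,"wy":0,"wz":0},{"dx":0,"dy":0,"dz":0,"wx":0,"wy":0,"wz":0}]'

```text
clock: 46.25
ee_pos: [0.6139, -0.1481, 0.187]
orientation: [[1.0, -0.006, 0.001], [-0.006, -1.0, 0.001], [0.001, -0.001, -1.0]]
ft_force: [0.6, 0.4, 5.8]
finger_gap: 0.001
finger_force: 2.8
```

play_rows --steps '[{"dx":0,"dy":0,"dz":0.12,"wx":0,"wy":0,"wz":0},{"dx":0,"dy":0,"dz":0.12,"wx":0,"wy":0,"wz":0},{"dx":0,"dy":0,"dz":0,"wx":0,"wy":0,"wz":0},{"dx":0,"dy":0,"dz":0,"wx":0,"wy":0,"wz":0},{"dx":0,"dy":0,"dz":0,"wx":0,"wy":0,"wz":0}]'

```text
clock: 46.75
ee_pos: [0.6141, -0.1477, 0.1834]
orientation: [[1.0, -0.006, 0.005], [-0.006, -1.0, 0.0], [0.005, -0.0, -1.0]]
ft_force: [-6.8, 2.7, 20.9]
finger_gap: 0.005
finger_force: 10.6
```

play_rows --steps '[{"dx":0,"dy":0,"dz":-0.6,"wx":0,"wy":0,"wz":0},{"dx":0,"dy":0,"dz":-0.6,"wx":0,"wy":0,"wz":0},{"dx":0,"dy":0,"dz":-0.6,"wx":0,"wy":0,"wz":0},{"dx":0,"dy":0,"dz":-0.6,"wx":0,"wy":0,"wz":0},{"dx":0,"dy":0,"dz":-0.7,"wx":0,"wy":0,"wz":0},{"dx":-0.39,"dy":-0.77,"dz":0,"wx":0,"wy":0,"wz":0},{"dx":-0.39,"dy":-0.77,"dz":0,"wx":0,"wy":0,"wz":0},{"dx":-0.39,"dy":-0.77,"dz":0,"wx":0,"wy":0,"wz":0},{"dx":-0.39,"dy":-0.77,"dz":0,"wx":0,"wy":0,"wz":0},{"dx":-0.39,"dy":-0.77,"dz":0,"wx":0,"wy":0,"wz":0},{"dx":0,"dy":0,"dz":0,"wx":0,"wy":0,"wz":0},{"dx":0,"dy":0,"dz":0,"wx":0,"wy":0,"wz":0}]' --grip 0.3

```text
clock: 47.95
ee_pos: [0.5363, 0.0065, 0.3]
orientation: [[1.0, -0.005, -0.002], [-0.005, -1.0, 0.0], [-0.002, -0.0, -1.0]]
ft_force: [-0.5, 0.1, 0.6]
finger_gap: 0.646
finger_force: 0.0
```

play_rows --steps '[{"dx":0,"dy":0,"dz":0.96,"wx":0,"wy":0,"wz":0.02},{"dx":0,"dy":0,"dz":0.96,"wx":0,"wy":0,"wz":0},{"dx":0,"dy":0,"dz":0.96,"wx":0,"wy":0,"wz":0},{"dx":0,"dy":0,"dz":0.96,"wx":0,"wy":0,"wz":0},{"dx":0,"dy":0,"dz":0.96,"wx":0,"wy":0,"wz":0},{"dx":0,"dy":0,"dz":0.6,"wx":0,"wy":0,"wz":0},{"dx":0,"dy":0,"dz":0.32,"wx":0,"wy":0,"wz":0},{"dx":0,"dy":0,"dz":0,"wx":0,"wy":0,"wz":0},{"dx":0,"dy":0,"dz":0,"wx":0,"wy":0,"wz":0}]'

```text
clock: 48.85
ee_pos: [0.5376, 0.0051, 0.0731]
orientation: [[1.0, -0.01, 0.001], [-0.01, -1.0, -0.0], [0.001, 0.0, -1.0]]
ft_force: [0.2, 0.2, 0.0]
finger_gap: 0.647
finger_force: 0.0
```

play_rows --steps '[{"dx":0,"dy":0,"dz":0,"wx":0,"wy":0,"wz":0},{"dx":0,"dy":0,"dz":0,"wx":0,"wy":0,"wz":0},{"dx":0,"dy":0,"dz":0,"wx":0,"wy":0,"wz":0},{"dx":0,"dy":0,"dz":0,"wx":0,"wy":0,"wz":0}]' --grip -1

```text
clock: 49.25
ee_pos: [0.5374, 0.0056, 0.0733]
orientation: [[1.0, -0.009, 0.002], [-0.009, -1.0, -0.0], [0.002, 0.0, -1.0]]
ft_force: [-0.6, 0.7, 2.5]
finger_gap: 0.422
finger_force: 30.0
```

play_rows --steps '[{"dx":-0.2,"dy":0,"dz":0,"wx":0,"wy":0,"wz":0},{"dx":-0.4,"dy":0,"dz":0,"wx":0,"wy":0,"wz":0},{"dx":-0.4,"dy":0,"dz":0,"wx":0,"wy":0,"wz":0},{"dx":-0.5,"dy":0,"dz":0,"wx":0,"wy":0,"wz":0},{"dx":-0.5,"dy":0,"dz":0,"wx":0,"wy":0,"wz":0},{"dx":-0.5,"dy":0,"dz":0,"wx":0,"wy":0,"wz":0},{"dx":-0.5,"dy":0,"dz":0,"wx":0,"wy":0,"wz":0},{"dx":0,"dy":0,"dz":-0.6,"wx":0,"wy":0,"wz":0},{"dx":0,"dy":0,"dz":-0.7,"wx":0,"wy":0,"wz":0.67},{"dx":0,"dy":0,"dz":0,"wx":0,"wy":0,"wz":0},{"dx":0,"dy":0,"dz":0,"wx":0,"wy":0,"wz":0}]'

```text
clock: 50.35
ee_pos: [0.4163, 0.0067, 0.1237]
orientation: [[0.997, -0.078, -0.0], [-0.078, -0.997, -0.0], [-0.0, 0.0, -1.0]]
ft_force: [-0.7, -0.2, -1.7]
finger_gap: 0.42
finger_force: 30.0
```

play_rows --steps '[{"dx":-0.13,"dy":-0.94,"dz":0,"wx":0,"wy":0,"wz":0},{"dx":-0.13,"dy":-0.94,"dz":0,"wx":0,"wy":0,"wz":0},{"dx":-0.13,"dy":-0.94,"dz":0,"wx":0,"wy":0,"wz":0},{"dx":-0.13,"dy":-0.94,"dz":0,"wx":0,"wy":0,"wz":0},{"dx":-0.13,"dy":-0.94,"dz":0,"wx":0,"wy":0,"wz":0},{"dx":-0.13,"dy":-0.94,"dz":0,"wx":0,"wy":0,"wz":0},{"dx":-0.13,"dy":-0.94,"dz":0,"wx":0,"wy":0,"wz":0},{"dx":0,"dy":0,"dz":0,"wx":0,"wy":0,"wz":0},{"dx":0,"dy":0,"dz":0,"wx":0,"wy":0,"wz":0}]'

```text
clock: 51.25
ee_pos: [0.3998, 0.2717, 0.1217]
orientation: [[0.997, -0.076, -0.004], [-0.076, -0.997, -0.003], [-0.004, 0.003, -1.0]]
ft_force: [0.4, 0.6, -1.2]
finger_gap: 0.423
finger_force: 30.0
```

play_rows --steps '[{"dx":0,"dy":0,"dz":0.7,"wx":0,"wy":0,"wz":0},{"dx":0,"dy":0,"dz":0.7,"wx":0,"wy":0,"wz":0},{"dx":0,"dy":0,"dz":0.5,"wx":0,"wy":0,"wz":0},{"dx":0,"dy":0,"dz":0.2,"wx":0,"wy":0,"wz":0},{"dx":0,"dy":0,"dz":0.08,"wx":0,"wy":0,"wz":0},{"dx":0,"dy":0,"dz":0.06,"wx":0,"wy":0,"wz":0},{"dx":0,"dy":0,"dz":0,"wx":0,"wy":0,"wz":0}]'

```text
clock: 51.95
ee_pos: [0.4019, 0.2719, 0.0354]
orientation: [[0.997, -0.079, 0.001], [-0.079, -0.997, 0.001], [0.001, -0.001, -1.0]]
ft_force: [0.4, 0.6, -1.2]
finger_gap: 0.421
finger_force: 30.0
```

play_rows --steps '[{"dx":0,"dy":0,"dz":0.04,"wx":0,"wy":0,"wz":0},{"dx":0,"dy":0,"dz":0,"wx":0,"wy":0,"wz":0}]'

```text
clock: 52.15
ee_pos: [0.4023, 0.2723, 0.0343]
orientation: [[0.997, -0.079, 0.003], [-0.079, -0.997, 0.001], [0.002, -0.001, -1.0]]
ft_force: [-0.9, 0.5, 0.6]
finger_gap: 0.425
finger_force: 30.0
```

play_rows --steps '[{"dx":0,"dy":0,"dz":0,"wx":0,"wy":0,"wz":0},{"dx":0,"dy":0,"dz":0,"wx":0,"wy":0,"wz":0},{"dx":0,"dy":0,"dz":0,"wx":0,"wy":0,"wz":0},{"dx":0,"dy":0,"dz":-0.5,"wx":0,"wy":0,"wz":0},{"dx":0,"dy":0,"dz":-0.9,"wx":0,"wy":0,"wz":0},{"dx":0,"dy":0,"dz":-1,"wx":0,"wy":0,"wz":-0.76},{"dx":0,"dy":0,"dz":0,"wx":0,"wy":0,"wz":-0.76}]' --grip 0.15

```text
clock: 52.85
ee_pos: [0.4047, 0.2738, 0.1357]
orientation: [[0.996, 0.083, 0.011], [0.083, -0.997, 0.006], [0.012, -0.005, -1.0]]
ft_force: [0.4, 0.6, 0.6]
finger_gap: 0.574
finger_force: 0.0
```

play_rows --steps '[{"dx":-0.07,"dy":0.92,"dz":0,"wx":0,"wy":0,"wz":0},{"dx":-0.07,"dy":0.92,"dz":0,"wx":0,"wy":0,"wz":0},{"dx":-0.07,"dy":0.92,"dz":0,"wx":0,"wy":0,"wz":0},{"dx":-0.07,"dy":0.92,"dz":0,"wx":0,"wy":0,"wz":0},{"dx":-0.07,"dy":0.92,"dz":0,"wx":0,"wy":0,"wz":0},{"dx":-0.07,"dy":0.92,"dz":0,"wx":0,"wy":0,"wz":0},{"dx":-0.07,"dy":0.92,"dz":0,"wx":0,"wy":0,"wz":0},{"dx":-0.07,"dy":0.92,"dz":0,"wx":0,"wy":0,"wz":0},{"dx":-0.07,"dy":0.92,"dz":0,"wx":0,"wy":0,"wz":0},{"dx":-0.07,"dy":0.92,"dz":0,"wx":0,"wy":0,"wz":0},{"dx":-0.07,"dy":0.92,"dz":0,"wx":0,"wy":0,"wz":0},{"dx":-0.07,"dy":0.92,"dz":0,"wx":0,"wy":0,"wz":0},{"dx":0,"dy":0,"dz":0,"wx":0,"wy":0,"wz":0},{"dx":0,"dy":0,"dz":0,"wx":0,"wy":0,"wz":0}]' --grip 0.3

```text
clock: 54.25
ee_pos: [0.4029, -0.1712, 0.1288]
orientation: [[0.997, 0.078, -0.0], [0.078, -0.997, 0.001], [-0.0, -0.001, -1.0]]
ft_force: [0.1, 0.3, -1.0]
finger_gap: 0.649
finger_force: 0.0
```

```bash
python3 - <<'E'
from h import *
o=get_obs(); print(o["clock"],o["ee_pos"],o["orientation"][0]); bars("wrist");print("top"); bars()
E
```

```text
54.25 [ 0.4028541  -0.17115112  0.12884449] [ 9.96946164e-01  7.80903777e-02 -4.89258790e-04]
bar [ 0.4287 -0.1456] L 0.132 B 0.04 yaw 4.8
top
bar [ 0.8267 -0.4232] L 0.153 B 0.058 yaw 6.3
bar [0.4417 0.392 ] L 0.2 B 0.045 yaw -4.4
bar [ 0.4408 -0.0665] L 0.186 B 0.071 yaw 4.9
bar [0.4378 0.3277] L 0.177 B 0.043 yaw -3.8
bar [0.4334 0.2657] L 0.156 B 0.043 yaw -4.4
bar [ 0.3889 -0.5073] L 0.141 B 0.065 yaw 9.7
```

Bar d has been knocked, to about (.429,-.141), close to the screwdriver. I'll look at it.

```bash
python3 - <<'E'
from h import *
im=snapshot("wrist"); cv2.imwrite("pics/w10.png",cv2.resize(im,(800,600),interpolation=cv2.INTER_CUBIC))
E
```

```text
(no output)
```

View pics/w10.png

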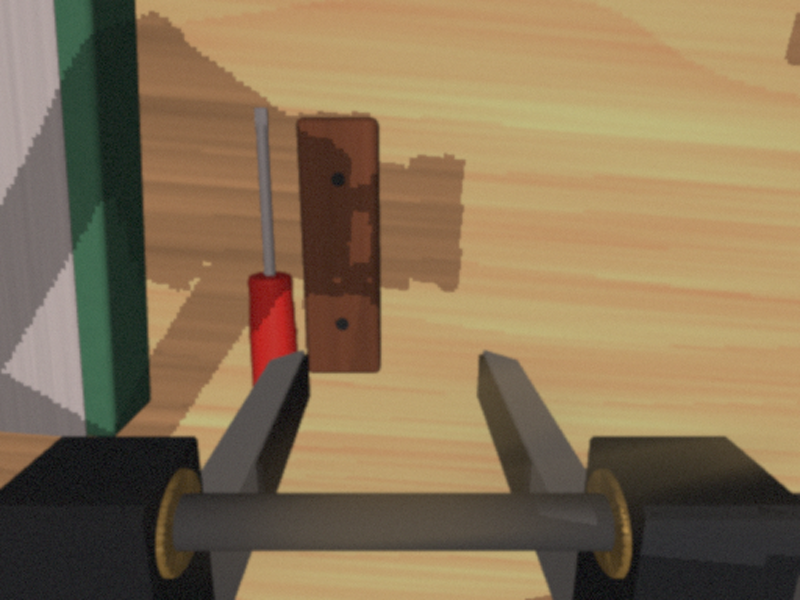

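```bash
python3 - <<'E'
from h import *
q=lambda p,z:w("wrist",np.array(p)/1.5625,z).round(4).tolist()
print(get_obs()["ee_pos"],get_obs()["orientation"][0])
print("holes",q([(338,179),(343,323)],.024))
print("shaft R edge",q([(269,120),(275,270)],.012),"handle front",q([(250,275),(292,275),(297,340)],.012))
print("bar L edge",q([(298,125),(307,370)],.024))
E
```

```text
[ 0.40309259 -0.16982924  0.1289796 ] [ 9.96676190e-01  8.14650878e-02 -1.09631552e-04]
holes [[0.4653, -0.1375, 0.024], [0.3908, -0.1442, 0.024]]
shaft R edge [[0.4908, -0.1003, 0.012], [0.414, -0.1049, 0.012]] handle front [[0.4101, -0.0915, 0.012], [0.412, -0.1142, 0.012], [0.3748, -0.1181, 0.012]]
bar L edge [[0.4892, -0.117, 0.024], [0.3624, -0.1261, 0.024]]
```

Bar d is now centred at (.428,-.141). Ahead of the screwdriver handle there is about 17 mm between the bar and the shaft. I'll grip high near the bar's centre, with the tips above the shaft.

play_rows --steps '[{"dx":0.34,"dy":-0.19,"dz":0,"wx":0,"wy":0,"wz":-0.06},{"dx":0.34,"dy":-0.19,"dz":0,"wx":0,"wy":0,"wz":0},{"dx":0.35,"dy":-0.19,"dz":0,"wx":0,"wy":0,"wz":0},{"dx":0,"dy":0,"dz":0.5,"wx":0,"wy":0,"wz":0},{"dx":0,"dy":0,"dz":0.5,"wx":0,"wy":0,"wz":0},{"dx":0,"dy":0,"dz":0.4,"wx":0,"wy":0,"wz":0},{"dx":0,"dy":0,"dz":0.3,"wx":0,"wy":0,"wz":0},{"dx":0,"dy":0,"dz":0.2,"wx":0,"wy":0,"wz":0},{"dx":0,"dy":0,"dz":0.1,"wx":0,"wy":0,"wz":0},{"dx":0,"dy":0,"dz":0,"wx":0,"wy":0,"wz":0},{"dx":0,"dy":0,"dz":0,"wx":0,"wy":0,"wz":0}]' --grip 0.2

```text
clock: 55.5
ee_pos: [0.4427, -0.145, 0.0498]
orientation: [[0.996, 0.086, 0.001], [0.086, -0.996, -0.001], [0.001, 0.001, -1.0]]
ft_force: [0.6, 0.6, 0.4]
finger_gap: 0.6
finger_force: 0.0
```

play_rows --steps '[{"dx":0,"dy":-0.03,"dz":0.15,"wx":0,"wy":0,"wz":0},{"dx":0,"dy":0,"dz":0.15,"wx":0,"wy":0,"wz":0},{"dx":0,"dy":0,"dz":0.15,"wx":0,"wy":0,"wz":0},{"dx":0,"dy":0,"dz":0,"wx":0,"wy":0,"wz":0},{"dx":0,"dy":0,"dz":0,"wx":0,"wy":0,"wz":0}]'

```text
clock: 56.0
ee_pos: [0.4419, -0.1435, 0.0307]
orientation: [[0.996, 0.086, -0.001], [0.086, -0.996, 0.0], [-0.001, -0.0, -1.0]]
ft_force: [0.2, 0.1, -1.1]
finger_gap: 0.599
finger_force: 0.0
```

play_rows --steps '[{"dx":0,"dy":0,"dz":0,"wx":0,"wy":0,"wz":0},{"dx":0,"dy":0,"dz":0,"wx":0,"wy":0,"wz":0},{"dx":0,"dy":0,"dz":0,"wx":0,"wy":0,"wz":0},{"dx":0,"dy":0,"dz":0,"wx":0,"wy":0,"wz":0},{"dx":0,"dy":0,"dz":0,"wx":0,"wy":0,"wz":0}]' --grip -1

```text
clock: 56.5
ee_pos: [0.4423, -0.1435, 0.0313]
orientation: [[0.996, 0.086, 0.0], [0.086, -0.996, 0.0], [0.0, 0.0, -1.0]]
ft_force: [0.2, 1.2, 0.6]
finger_gap: 0.422
finger_force: 30.0
```

play_rows --steps '[{"dx":0,"dy":0,"dz":-0.3,"wx":0,"wy":0,"wz":0},{"dx":0,"dy":0,"dz":-0.6,"wx":0,"wy":0,"wz":0},{"dx":0,"dy":0.6,"dz":0,"wx":0,"wy":0,"wz":0},{"dx":0,"dy":0.6,"dz":0,"wx":0,"wy":0,"wz":0},{"dx":0,"dy":0.6,"dz":0,"wx":0,"wy":0,"wz":0},{"dx":0,"dy":0,"dz":0,"wx":0,"wy":0,"wz":0},{"dx":0,"dy":0,"dz":0.4,"wx":0,"wy":0,"wz":0},{"dx":0,"dy":0,"dz":0.3,"wx":0,"wy":0,"wz":0},{"dx":0,"dy":0,"dz":0.17,"wx":0,"wy":0,"wz":0},{"dx":0,"dy":0,"dz":0,"wx":0,"wy":0,"wz":0},{"dx":0,"dy":0,"dz":0,"wx":0,"wy":0,"wz":0}]'

```text
clock: 57.6
ee_pos: [0.4484, -0.2149, 0.0323]
orientation: [[0.996, 0.087, -0.0], [0.087, -0.996, -0.0], [-0.0, 0.0, -1.0]]
ft_force: [-0.3, 0.2, -1.7]
finger_gap: 0.419
finger_force: 30.0
```

play_rows --steps '[{"dx":0,"dy":0,"dz":0.03,"wx":0,"wy":0,"wz":0},{"dx":0,"dy":0,"dz":0,"wx":0,"wy":0,"wz":0}]'

```text
clock: 57.8
ee_pos: [0.4484, -0.2152, 0.0312]
orientation: [[0.996, 0.086, 0.0], [0.086, -0.996, -0.0], [0.0, 0.0, -1.0]]
ft_force: [-0.3, 0.8, -0.4]
finger_gap: 0.422
finger_force: 30.0
```

play_rows --steps '[{"dx":0,"dy":0,"dz":0,"wx":0,"wy":0,"wz":0},{"dx":0,"dy":0,"dz":0,"wx":0,"wy":0,"wz":0},{"dx":0,"dy":0,"dz":0,"wx":0,"wy":0,"wz":0},{"dx":0,"dy":0,"dz":-0.5,"wx":0,"wy":0,"wz":0},{"dx":-0.5,"dy":0,"dz":-0.5,"wx":0,"wy":0,"wz":0},{"dx":-0.5,"dy":0,"dz":0,"wx":0,"wy":0,"wz":0},{"dx":-0.55,"dy":0,"dz":0,"wx":0,"wy":0,"wz":0},{"dx":0,"dy":0,"dz":0,"wx":0,"wy":0,"wz":0},{"dx":0,"dy":0,"dz":0,"wx":0,"wy":0,"wz":0}]' --grip 0.3

```text
clock: 58.7
ee_pos: [0.387, -0.2208, 0.0714]
orientation: [[0.996, 0.085, 0.001], [0.085, -0.996, -0.001], [0.001, 0.001, -1.0]]
ft_force: [0.6, 0.0, 0.2]
finger_gap: 0.65
finger_force: 0.0
```

```bash
python3 - <<'E'
from h import *
o=get_obs(); print(o["clock"],o["ee_pos"],o["orientation"][0]); bars("wrist")
E
```

```text
58.7 [ 0.3869838  -0.22084843  0.07140777] [0.99634355 0.0854264  0.00136485]
bar [ 0.4348 -0.2211] L 0.131 B 0.04 yaw 4.6
bar [ 0.3509 -0.105 ] L 0.133 B 0.056 yaw -24.0
```

play_rows --steps '[{"dx":0,"dy":0,"dz":0.4,"wx":0,"wy":0,"wz":0},{"dx":0,"dy":0,"dz":0.4,"wx":0,"wy":0,"wz":0},{"dx":0,"dy":0,"dz":0.3,"wx":0,"wy":0,"wz":0},{"dx":0,"dy":0,"dz":0,"wx":0,"wy":0,"wz":0}]'

```text
clock: 59.15
ee_pos: [0.3858, -0.2196, 0.0251]
orientation: [[0.996, 0.087, -0.003], [0.087, -0.996, 0.003], [-0.003, -0.003, -1.0]]
ft_force: [-0.3, -0.4, -1.2]
finger_gap: 0.65
finger_force: 0.0
```

play_rows --steps '[{"dx":0,"dy":0,"dz":0,"wx":0,"wy":0,"wz":0},{"dx":0,"dy":0,"dz":0,"wx":0,"wy":0,"wz":0},{"dx":0,"dy":0,"dz":0,"wx":0,"wy":0,"wz":0},{"dx":0,"dy":0,"dz":0,"wx":0,"wy":0,"wz":0},{"dx":0,"dy":0,"dz":0,"wx":0,"wy":0,"wz":0}]' --grip -1

```text
clock: 59.65
ee_pos: [0.3872, -0.221, 0.0279]
orientation: [[0.996, 0.086, 0.002], [0.086, -0.996, -0.001], [0.002, 0.001, -1.0]]
ft_force: [0.3, 0.4, 2.2]
finger_gap: 0.422
finger_force: 30.0
```

play_rows --steps '[{"dx":0,"dy":0,"dz":-0.6,"wx":0,"wy":0,"wz":0},{"dx":0,"dy":0,"dz":-0.9,"wx":0,"wy":0,"wz":0},{"dx":0,"dy":0,"dz":-0.9,"wx":0,"wy":0,"wz":0.45},{"dx":0,"dy":0,"dz":0,"wx":0,"wy":0,"wz":0.45},{"dx":0.09,"dy":-0.8,"dz":0,"wx":0,"wy":0,"wz":0},{"dx":0.09,"dy":-0.95,"dz":0,"wx":0,"wy":0,"wz":0},{"dx":0.09,"dy":-0.95,"dz":0,"wx":0,"wy":0,"wz":0},{"dx":0.09,"dy":-0.95,"dz":0,"wx":0,"wy":0,"wz":0},{"dx":0.09,"dy":-0.95,"dz":0,"wx":0,"wy":0,"wz":0},{"dx":0.09,"dy":-0.95,"dz":0,"wx":0,"wy":0,"wz":0},{"dx":0,"dy":-0.1,"dz":0,"wx":0,"wy":0,"wz":0},{"dx":0,"dy":0,"dz":0,"wx":0,"wy":0,"wz":0},{"dx":0,"dy":0,"dz":0,"wx":0,"wy":0,"wz":0}]'

```text
clock: 60.95
ee_pos: [0.4097, 0.0044, 0.1228]
orientation: [[1.0, -0.009, -0.001], [-0.009, -1.0, -0.001], [-0.001, 0.001, -1.0]]
ft_force: [0.4, 0.0, -1.1]
finger_gap: 0.418
finger_force: 30.0
```

play_rows --steps '[{"dx":0,"dy":-0.03,"dz":0.5,"wx":0,"wy":0,"wz":-0.01},{"dx":0,"dy":0,"dz":0.4,"wx":0,"wy":0,"wz":0},{"dx":0,"dy":0,"dz":0.2,"wx":0,"wy":0,"wz":0},{"dx":0,"dy":0,"dz":0.12,"wx":0,"wy":0,"wz":0},{"dx":0,"dy":0,"dz":0,"wx":0,"wy":0,"wz":0},{"dx":0,"dy":0,"dz":0,"wx":0,"wy":0,"wz":0}]'

```text
clock: 61.55
ee_pos: [0.4105, 0.0059, 0.0749]
orientation: [[1.0, -0.008, 0.001], [-0.008, -1.0, -0.0], [0.001, 0.0, -1.0]]
ft_force: [-0.5, 0.1, -1.9]
finger_gap: 0.422
finger_force: 30.0
```

```bash
python3 -c "
from h import *
held()"
```

```text
61.55 [0.41045636 0.00594542 0.07487654] [-0.51087588  0.11117357 -1.91257041]
30 209 293 [[0.5175, 0.0243], [0.5171, -0.0146]]
60 210 318 [[0.5046, 0.0244], [0.5042, -0.0266]]
90 211 292 [[0.4912, 0.0244], [0.4908, -0.0148]]
120 212 291 [[0.4771, 0.0245], [0.4768, -0.0146]]
front [[0.52395501 0.00545463 0.07      ]]
```

play_rows --steps '[{"dx":0,"dy":0,"dz":0.08,"wx":0,"wy":0,"wz":0},{"dx":0.3,"dy":0,"dz":0,"wx":0,"wy":0,"wz":0},{"dx":0.35,"dy":0,"dz":0,"wx":0,"wy":0,"wz":0},{"dx":0.35,"dy":0,"dz":0,"wx":0,"wy":0,"wz":0},{"dx":0.35,"dy":0,"dz":0,"wx":0,"wy":0,"wz":0},{"dx":0.35,"dy":0,"dz":0,"wx":0,"wy":0,"wz":0},{"dx":0.35,"dy":0,"dz":0,"wx":0,"wy":0,"wz":0},{"dx":0.35,"dy":0,"dz":0,"wx":0,"wy":0,"wz":0},{"dx":0.35,"dy":0,"dz":0,"wx":0,"wy":0,"wz":0},{"dx":0,"dy":0,"dz":0,"wx":0,"wy":0,"wz":0}]'

```text
clock: 62.6
ee_pos: [0.5229, 0.0056, 0.0728]
orientation: [[1.0, -0.007, 0.005], [-0.007, -1.0, -0.0], [0.005, 0.0, -1.0]]
ft_force: [2.8, -1.2, 3.6]
finger_gap: 0.424
finger_force: 30.0
```

play_rows --steps '[{"dx":0.12,"dy":0,"dz":0,"wx":0,"wy":0,"wz":0},{"dx":0.12,"dy":0,"dz":0,"wx":0,"wy":0,"wz":0},{"dx":0.12,"dy":0,"dz":0,"wx":0,"wy":0,"wz":0},{"dx":0,"dy":0,"dz":0,"wx":0,"wy":0,"wz":0}]'

```text
clock: 63.0
ee_pos: [0.5303, 0.0056, 0.0728]
orientation: [[1.0, -0.006, -0.009], [-0.006, -1.0, -0.0], [-0.009, 0.0, -1.0]]
ft_force: [-13.8, 0.1, 15.9]
finger_gap: 0.422
finger_force: 30.0
```

play_rows --steps '[{"dx":0.12,"dy":0,"dz":0,"wx":0,"wy":0,"wz":0},{"dx":0,"dy":0,"dz":0,"wx":0,"wy":0,"wz":0}]'

```text
clock: 63.2
ee_pos: [0.532, 0.0056, 0.0722]
orientation: [[1.0, -0.006, -0.017], [-0.006, -1.0, -0.0], [-0.017, 0.0, -1.0]]
ft_force: [-20.4, -0.4, 18.2]
finger_gap: 0.424
finger_force: 30.0
```

Home. Next the release and the lever stroke.

play_rows --steps '[{"dx":-0.05,"dy":0,"dz":0,"wx":0,"wy":0,"wz":0},{"dx":-0.05,"dy":0,"dz":0,"wx":0,"wy":0,"wz":0},{"dx":0,"dy":0,"dz":0,"wx":0,"wy":0,"wz":0},{"dx":0,"dy":0,"dz":0,"wx":0,"wy":0,"wz":0}]' --grip 0.3

```text
clock: 63.6
ee_pos: [0.5352, 0.0055, 0.0709]
orientation: [[1.0, -0.007, 0.0], [-0.007, -1.0, -0.0], [0.0, 0.0, -1.0]]
ft_force: [0.4, -0.8, 0.8]
finger_gap: 0.646
finger_force: 0.0
```

play_rows --steps '[{"dx":0,"dy":0,"dz":-0.8,"wx":0,"wy":0,"wz":0},{"dx":0,"dy":0,"dz":-1,"wx":0,"wy":0,"wz":0},{"dx":0,"dy":0,"dz":-1,"wx":0,"wy":0,"wz":0},{"dx":0,"dy":0,"dz":-1,"wx":0,"wy":0,"wz":0},{"dx":0,"dy":0,"dz":-1,"wx":0,"wy":0,"wz":0},{"dx":0,"dy":0,"dz":-1,"wx":0,"wy":0,"wz":0},{"dx":0.39,"dy":0.77,"dz":0,"wx":0,"wy":0,"wz":0},{"dx":0.39,"dy":0.77,"dz":0,"wx":0,"wy":0,"wz":0},{"dx":0.39,"dy":0.77,"dz":0,"wx":0,"wy":0,"wz":0},{"dx":0.39,"dy":0.77,"dz":0,"wx":0,"wy":0,"wz":0},{"dx":0.39,"dy":0.77,"dz":0,"wx":0,"wy":0,"wz":0},{"dx":0,"dy":0,"dz":0,"wx":0,"wy":0,"wz":0},{"dx":0,"dy":0,"dz":0,"wx":0,"wy":0,"wz":0}]' --grip -1

```text
clock: 64.9
ee_pos: [0.6122, -0.1494, 0.302]
orientation: [[1.0, -0.008, -0.002], [-0.008, -1.0, 0.001], [-0.002, -0.001, -1.0]]
ft_force: [0.7, -0.3, -0.4]
finger_gap: 0.002
finger_force: 0.0
```

play_rows --steps '[{"dx":0,"dy":0,"dz":0.4,"wx":0,"wy":0,"wz":0},{"dx":0,"dy":0,"dz":0.3,"wx":0,"wy":0,"wz":0},{"dx":0,"dy":0,"dz":0.3,"wx":0,"wy":0,"wz":0},{"dx":0,"dy":0,"dz":0.3,"wx":0,"wy":0,"wz":0},{"dx":0,"dy":0,"dz":0.3,"wx":0,"wy":0,"wz":0},{"dx":0,"dy":0,"dz":0.3,"wx":0,"wy":0,"wz":0},{"dx":0,"dy":0,"dz":0.3,"wx":0,"wy":0,"wz":0},{"dx":0,"dy":0,"dz":0.3,"wx":0,"wy":0,"wz":0},{"dx":0,"dy":0,"dz":0.2,"wx":0,"wy":0,"wz":0},{"dx":0,"dy":0,"dz":0.15,"wx":0,"wy":0,"wz":0},{"dx":0,"dy":0,"dz":0.1,"wx":0,"wy":0,"wz":0},{"dx":0,"dy":0,"dz":0,"wx":0,"wy":0,"wz":0},{"dx":0,"dy":0,"dz":0,"wx":0,"wy":0,"wz":0}]'

```text
clock: 66.2
ee_pos: [0.6123, -0.1481, 0.1861]
orientation: [[1.0, -0.006, 0.001], [-0.006, -1.0, 0.001], [0.001, -0.001, -1.0]]
ft_force: [-1.1, 0.5, 6.5]
finger_gap: 0.004
finger_force: 3.6
```

play_rows --steps '[{"dx":0,"dy":0,"dz":0.12,"wx":0,"wy":0,"wz":0},{"dx":0,"dy":0,"dz":0.1,"wx":0,"wy":0,"wz":0},{"dx":0,"dy":0,"dz":0,"wx":0,"wy":0,"wz":0},{"dx":0,"dy":0,"dz":0,"wx":0,"wy":0,"wz":0},{"dx":0,"dy":0,"dz":0,"wx":0,"wy":0,"wz":0}]'

```text
clock: 66.7
ee_pos: [0.6125, -0.1477, 0.1831]
orientation: [[1.0, -0.006, 0.006], [-0.006, -1.0, 0.0], [0.006, -0.0, -1.0]]
ft_force: [-6.3, 3.7, 22.4]
finger_gap: 0.006
finger_force: 11.4
```

play_rows --steps '[{"dx":0,"dy":0,"dz":-0.6,"wx":0,"wy":0,"wz":0},{"dx":0,"dy":0,"dz":-0.6,"wx":0,"wy":0,"wz":0},{"dx":0,"dy":0,"dz":-0.6,"wx":0,"wy":0,"wz":0},{"dx":0,"dy":0,"dz":-0.6,"wx":0,"wy":0,"wz":0},{"dx":0,"dy":0,"dz":-0.7,"wx":0,"wy":0,"wz":0},{"dx":-0.39,"dy":-0.77,"dz":0,"wx":0,"wy":0,"wz":0},{"dx":-0.39,"dy":-0.77,"dz":0,"wx":0,"wy":0,"wz":0},{"dx":-0.39,"dy":-0.77,"dz":0,"wx":0,"wy":0,"wz":0},{"dx":-0.39,"dy":-0.77,"dz":0,"wx":0,"wy":0,"wz":0},{"dx":-0.39,"dy":-0.77,"dz":0,"wx":0,"wy":0,"wz":0},{"dx":0,"dy":0,"dz":0,"wx":0,"wy":0,"wz":0},{"dx":0,"dy":0,"dz":0,"wx":0,"wy":0,"wz":0}]' --grip 0.3

```text
clock: 67.9
ee_pos: [0.5347, 0.0064, 0.2992]
orientation: [[1.0, -0.005, -0.002], [-0.005, -1.0, 0.0], [-0.002, -0.0, -1.0]]
ft_force: [-0.1, -0.4, -0.6]
finger_gap: 0.651
finger_force: 0.0
```

play_rows --steps '[{"dx":0,"dy":0,"dz":0.96,"wx":0,"wy":0,"wz":0.02},{"dx":0,"dy":0,"dz":0.96,"wx":0,"wy":0,"wz":0},{"dx":0,"dy":0,"dz":0.96,"wx":0,"wy":0,"wz":0},{"dx":0,"dy":0,"dz":0.96,"wx":0,"wy":0,"wz":0},{"dx":0,"dy":0,"dz":0.96,"wx":0,"wy":0,"wz":0},{"dx":0,"dy":0,"dz":0.6,"wx":0,"wy":0,"wz":0},{"dx":0,"dy":0,"dz":0.3,"wx":0,"wy":0,"wz":0},{"dx":0,"dy":0,"dz":0,"wx":0,"wy":0,"wz":0},{"dx":0,"dy":0,"dz":0,"wx":0,"wy":0,"wz":0}]'

```text
clock: 68.8
ee_pos: [0.5361, 0.005, 0.0732]
orientation: [[1.0, -0.01, 0.001], [-0.01, -1.0, -0.0], [0.001, 0.0, -1.0]]
ft_force: [0.8, -0.1, 0.8]
finger_gap: 0.652
finger_force: 0.0
```

play_rows --steps '[{"dx":0,"dy":0,"dz":0,"wx":0,"wy":0,"wz":0},{"dx":0,"dy":0,"dz":0,"wx":0,"wy":0,"wz":0},{"dx":0,"dy":0,"dz":0,"wx":0,"wy":0,"wz":0},{"dx":0,"dy":0,"dz":0,"wx":0,"wy":0,"wz":0}]' --grip -1

```text
clock: 69.2
ee_pos: [0.5358, 0.0055, 0.0733]
orientation: [[1.0, -0.009, 0.002], [-0.009, -1.0, -0.0], [0.002, 0.0, -1.0]]
ft_force: [0.1, -1.1, 2.4]
finger_gap: 0.423
finger_force: 30.0
```

play_rows --steps '[{"dx":-0.2,"dy":0,"dz":0,"wx":0,"wy":0,"wz":0},{"dx":-0.4,"dy":0,"dz":0,"wx":0,"wy":0,"wz":0},{"dx":-0.4,"dy":0,"dz":0,"wx":0,"wy":0,"wz":0},{"dx":-0.5,"dy":0,"dz":0,"wx":0,"wy":0,"wz":0},{"dx":-0.5,"dy":0,"dz":0,"wx":0,"wy":0,"wz":0},{"dx":-0.5,"dy":0,"dz":0,"wx":0,"wy":0,"wz":0},{"dx":-0.5,"dy":0,"dz":0,"wx":0,"wy":0,"wz":0},{"dx":0,"dy":0,"dz":-0.6,"wx":0,"wy":0,"wz":0},{"dx":0,"dy":0,"dz":-0.7,"wx":0,"wy":0,"wz":0.67},{"dx":0,"dy":0,"dz":0,"wx":0,"wy":0,"wz":0},{"dx":0,"dy":0,"dz":0,"wx":0,"wy":0,"wz":0}]'

```text
clock: 70.3
ee_pos: [0.4147, 0.0067, 0.1239]
orientation: [[0.997, -0.078, -0.0], [-0.078, -0.997, -0.0], [0.0, 0.0, -1.0]]
ft_force: [-0.4, 0.5, -1.8]
finger_gap: 0.42
finger_force: 30.0
```

play_rows --steps '[{"dx":-0.2,"dy":-0.84,"dz":0,"wx":0,"wy":0,"wz":0},{"dx":-0.2,"dy":-0.84,"dz":0,"wx":0,"wy":0,"wz":0},{"dx":-0.2,"dy":-0.84,"dz":0,"wx":0,"wy":0,"wz":0},{"dx":-0.2,"dy":-0.84,"dz":0,"wx":0,"wy":0,"wz":0},{"dx":-0.2,"dy":-0.83,"dz":0,"wx":0,"wy":0,"wz":0},{"dx":-0.2,"dy":-0.83,"dz":0,"wx":0,"wy":0,"wz":0},{"dx":0,"dy":0,"dz":0,"wx":0,"wy":0,"wz":0},{"dx":0,"dy":0,"dz":0,"wx":0,"wy":0,"wz":0}]'

```text
clock: 71.1
ee_pos: [0.3818, 0.2103, 0.1222]
orientation: [[0.997, -0.077, -0.004], [-0.077, -0.997, -0.002], [-0.003, 0.003, -1.0]]
ft_force: [0.2, 0.1, -1.0]
finger_gap: 0.419
finger_force: 30.0
```

play_rows --steps '[{"dx":0,"dy":0,"dz":0.7,"wx":0,"wy":0,"wz":0},{"dx":0,"dy":0,"dz":0.7,"wx":0,"wy":0,"wz":0},{"dx":0,"dy":0,"dz":0.5,"wx":0,"wy":0,"wz":0},{"dx":0,"dy":0,"dz":0.2,"wx":0,"wy":0,"wz":0},{"dx":0,"dy":0,"dz":0.08,"wx":0,"wy":0,"wz":0},{"dx":0,"dy":0,"dz":0.08,"wx":0,"wy":0,"wz":0},{"dx":0,"dy":0,"dz":0,"wx":0,"wy":0,"wz":0}]'

```text
clock: 71.8
ee_pos: [0.3841, 0.2105, 0.0348]
orientation: [[0.997, -0.08, 0.002], [-0.08, -0.997, 0.0], [0.002, -0.001, -1.0]]
ft_force: [-0.7, -0.6, -1.2]
finger_gap: 0.422
finger_force: 30.0
```

play_rows --steps '[{"dx":0,"dy":0,"dz":0.03,"wx":0,"wy":0,"wz":0},{"dx":0,"dy":0,"dz":0,"wx":0,"wy":0,"wz":0}]'

```text
clock: 72.0
ee_pos: [0.3843, 0.2108, 0.0343]
orientation: [[0.997, -0.079, 0.003], [-0.079, -0.997, 0.0], [0.003, -0.001, -1.0]]
ft_force: [-1.4, -0.5, 4.7]
finger_gap: 0.421
finger_force: 30.0
```

play_rows --steps '[{"dx":0,"dy":0,"dz":0,"wx":0,"wy":0,"wz":0},{"dx":0,"dy":0,"dz":0,"wx":0,"wy":0,"wz":0},{"dx":0,"dy":0,"dz":0,"wx":0,"wy":0,"wz":0},{"dx":0,"dy":0,"dz":-0.5,"wx":0,"wy":0,"wz":0},{"dx":0,"dy":0,"dz":-0.9,"wx":0,"wy":0,"wz":0},{"dx":0,"dy":0,"dz":-1,"wx":0,"wy":0,"wz":0},{"dx":0,"dy":0,"dz":-1,"wx":0,"wy":0,"wz":0},{"dx":0,"dy":0.9,"dz":0,"wx":0,"wy":0,"wz":0},{"dx":0,"dy":0.9,"dz":0,"wx":0,"wy":0,"wz":0},{"dx":0,"dy":0.9,"dz":0,"wx":0,"wy":0,"wz":0},{"dx":0,"dy":0.9,"dz":0,"wx":0,"wy":0,"wz":0},{"dx":0,"dy":0.9,"dz":0,"wx":0,"wy":0,"wz":0},{"dx":0,"dy":0,"dz":0,"wx":0,"wy":0,"wz":0},{"dx":0,"dy":0,"dz":0,"wx":0,"wy":0,"wz":0},{"dx":0,"dy":0,"dz":0,"wx":0,"wy":0,"wz":0}]' --grip 0.15

```text
clock: 73.5
ee_pos: [0.369, 0.0319, 0.1685]
orientation: [[0.997, -0.078, -0.0], [-0.078, -0.997, 0.001], [-0.0, -0.001, -1.0]]
ft_force: [-0.3, 0.3, 0.3]
finger_gap: 0.572
finger_force: 0.0
```

```bash
python3 - <<'E'
from h import *
o=get_obs(); print(o["clock"],o["ee_pos"]); bars()
im=snapshot("scene"); cv2.imwrite("pics/end.png",cv2.resize(im,(800,600),interpolation=cv2.INTER_CUBIC))
E
```

```text
73.5 [0.3689926  0.03187915 0.16854004]
bar [ 0.8267 -0.4232] L 0.153 B 0.058 yaw 6.3
bar [0.4416 0.3919] L 0.2 B 0.045 yaw -4.4
bar [0.4377 0.3278] L 0.177 B 0.043 yaw -3.7
bar [0.4335 0.2655] L 0.156 B 0.042 yaw -4.3
bar [0.4277 0.2033] L 0.133 B 0.041 yaw -4.4
bar [ 0.3885 -0.5106] L 0.145 B 0.068 yaw 12.5
bar [0.2668 0.1023] L 0.163 B 0.048 yaw 0.5
```

View pics/end.png

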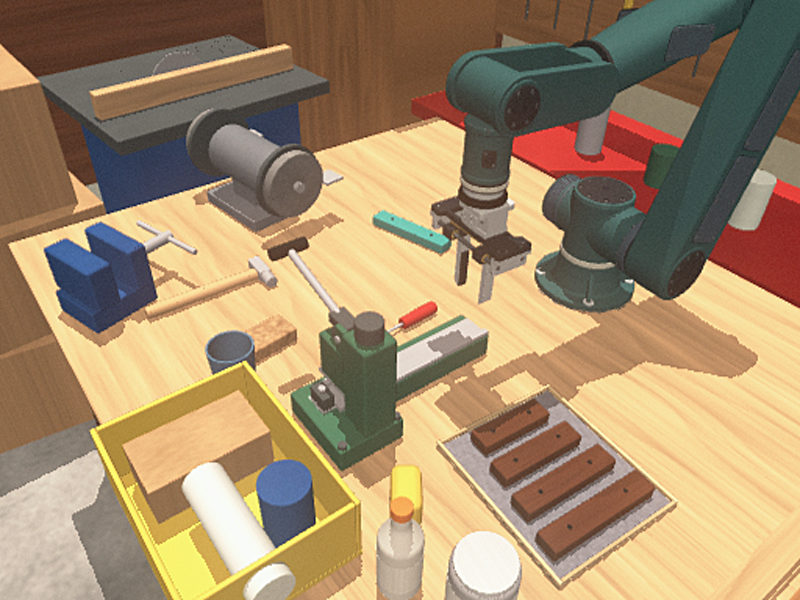

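All four bars lie flat, side by side, in the tray at around (560,480). The lever is up with its grip at (288,248), and the other things on the bench look to be where they were.

```bash
python3 -c "
from cell import *
print(sign_off())"
```

```text
the job is handed in; nothing more can be done
None
```

All four bars were pressed in order of length (200, 178, 156, then 134 mm) and now lie flat side by side in the tray, with the lever back up; I handed the job in at about 74 s of the 210 s allowed. The shortest bar was knocked against the screwdriver mid-run, so I moved it clear before pressing it.

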